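# Clear the double-door lab cabinet into a carton

### The job

Clear out the bench cabinet so that it can be wiped down: open the right-hand door wide, pull up the flush bolt on the left-hand leaf and open that one wide too, then draw the tray all the way out and pack every box from it into the cardboard carton, each standing upright on the carton's floor; they stand in one row, and one flat box may be stacked on the other where the row would not hold them all. Leave both doors wide open and the tray fully out, and do not disturb the dishes, the canister or the bottle.

Things in the scene. Friction and masses are not known exactly. Their poses are not given: they have to be found in the camera images.
- cabinet: White steel bench-top cabinet with double doors, fixed: 360 wide, 235 deep, 210 mm high. Origin: at bench level, middle of the carcass's front plane; x points to its back, y to the left as the robot sees it. The shut doors stand in front of that plane (outer faces at x = -37 mm, 32 to 205 mm high, hollow behind) above a 29 mm plinth that reaches to x = -36 mm.
- active_leaf (a joint): Angle of the active leaf, the right-hand door (hinged on the cabinet's right edge): 0 shut, grows as it swings out towards the robot, stop at 2.0 rad. It laps 40 mm over the passive leaf's meeting stile and hides the flush bolt. Friction about 0.2 N m: it stays where it is left.
- active_leaf_handle (a point): Grip point on the active leaf's handle: an upright round steel bar 10 mm thick, its axis 35 mm off the door's face, from 105 to 188 mm above the bench; the point is on that axis, 172 mm up, 40 mm from the door's free edge and 160 mm along the door from the hinge. Moves with the door.
- active_leaf_hinge (a point): Point on the upright hinge axis of the active leaf (cabinet x = -18, y = -180 mm), 172 mm above the bench.
- passive_leaf (a joint): Angle of the passive leaf, the left-hand door (hinged on the cabinet's left edge): 0 shut, grows as it swings out towards the robot, stop at 2.0 rad. Held shut by the flush bolt until the bolt is withdrawn. Friction about 0.2 N m: it stays where it is left.
- passive_leaf_handle (a point): Grip point on the passive leaf's handle, a bar like the other one, on its axis 172 mm above the bench, 75 mm to the left of the active leaf's handle when both are shut and 125 mm from its hinge. It moves with the door.
- passive_leaf_hinge (a point): Point on the upright hinge axis of the passive leaf (cabinet x = -18, y = +180 mm), 172 mm above the bench.
- flush_bolt (a joint): Height of the flush bolt in m: 0 shot down into its hole in the plinth, grows as it is pulled straight up, 0.020 fully withdrawn (stop); the leaf is free above about 0.016. Friction about 2.5 N: it stays where it is left.
- bolt_thumb (a point): Centre of the bolt's thumb piece, a dark steel block 10 wide (y), 17 deep (x), 16 mm high, 166 mm above the bench when shot; rides with bolt and leaf. It projects from the leaf's set-back stile (stile face 8.5 mm behind the centre); reached from above once the active leaf is open. Right of it: free space. Left: 27 mm of room up to a step of the leaf, whose face is 14 mm in front of the centre.
- tray (a joint): How far the tray behind the doors is drawn out towards the robot, in m: 0 in, 0.195 fully out (stop). It can come out only when both leaves are open (about square or more). Its floor has a 12 mm rim at the sides and back; its front panel stands to 115 mm above the bench. Friction about 2 N.
- tray_pull_right (a point): Grip point on the right-hand of the tray's two pulls: upright round steel bar 8 mm thick, axis 24 mm off the tray's front panel, 60 to 106 mm above the bench; the point is 94 mm up, 22 mm in front of the carcass with the tray in, 70 mm right of its middle. Moves with the tray. With the tray in, lean the tool back 15 to 40 degrees so that the gripper clears the cabinet's top.
- tray_pull_left (a point): The same on the left-hand pull, 70 mm left of the tray's middle.
- carton: Open cardboard carton, fixed on the bench, for one row of boxes: inside 186 long (its x) and 66 wide (its y), floor 4 mm thick, end walls 62 mm high, long sides cut down to 22 mm; outside 196 x 76. Origin: centre of its underside; z up.
- kit_a: Tall white kit box with a blue band, 36 wide (its x), 54 deep (its y), 80 mm high, 0.1 to 0.3 kg; at the start it stands on the tray (tray floor 42 mm above the bench), its depth across the tray. Origin: centre of its underside. May be absent.
- kit_b: Tall white kit box with a blue band, 40 wide (its x), 54 deep (its y), 80 mm high, 0.1 to 0.3 kg; at the start it stands on the tray (tray floor 42 mm above the bench), its depth across the tray. Origin: centre of its underside. May be absent.
- kit_c: Tall white kit box with a blue band, 46 wide (its x), 54 deep (its y), 80 mm high, 0.1 to 0.3 kg; at the start it stands on the tray (tray floor 42 mm above the bench), its depth across the tray. Origin: centre of its underside. May be absent.
- flat_d: Flat white kit box with a blue band, 44 wide (its x), 54 deep (its y), 40 mm high, 0.08 to 0.2 kg; at the start it stands on the tray like the others. Origin: centre of its underside. There are two such flat boxes, alike, and one can be stood on the other. May be absent.
- flat_e: Flat white kit box with a blue band, 44 wide (its x), 54 deep (its y), 40 mm high, 0.08 to 0.2 kg; at the start it stands on the tray like the others. Origin: centre of its underside. There are two such flat boxes, alike, and one can be stood on the other. May be absent.
- dishes: Bystander: stack of glass dishes, 90 across, 29 mm high, on the cabinet's top. Origin: centre of its underside.
- canister: Bystander: yellow lidded canister, 130 across, 194 mm high, on the bench to the left of the cabinet. Origin: centre of its underside.
- reagent_bottle: Bystander: amber bottle, 60 across, 140 mm high, on the bench to the right of the cabinet, beyond the carton. Origin: centre of its underside.

How it is judged:
By the outcome, as a careful person would: the job done as asked, in the order asked, and still so for the second after the job is handed in, with the robot touching nothing.
Of kit_a, kit_b, kit_c, flat_d, flat_e only 3 to 5 are there at a start; the rules pass over those that are not, and their reading is None.
At some moment in a run one of flat_d, flat_e may be knocked a few centimetres aside while the robot is not near it.
It also fails if it takes over 210 s, if anything falls off the work surface, if the arm or the gripper's body presses on something with over 40 N, if the wrist force passes 120 N, or if a joint passes its speed limit or range.

### The arm

A 7-joint arm with a two-finger parallel gripper is mounted at the origin on the work surface. World frame = base frame: x ahead of the robot, y to its left, z up, the work surface at z = 0. Lengths are in m, angles in degrees, forces in N, time in s.
With the tool pointing down it reaches from about 0.425 to 0.875 m from the base axis. Payload 4.7 kg.
Tool frame: the origin (TCP) lies at the very end of the fingers, on their centre line; the grasp point (between the pads) lies env.grip_point_offset behind it (env.grip_point_offset is the distance from the TCP to the grasp point, in m); z points along the fingers, y is the direction in which the jaws open and shut (so a half turn about z gives the same grasp; the last joint's range is limited). The gripper opens to 87 mm and grips with 3 to 60 N. Pads are 19 mm wide; open, the fingers measure 117 mm over their backs; the gripper's body (75 mm by 190 mm) begins 51 mm behind the grasp point.
Start: joints at [0.808, 18.392, -4.016, 83.108, 1.295, 78.541, -3.26], TCP at [0.65, -0, 0.223] pointing down, gripper open.
Joint ranges: [-163.93, 163.93], [-17.29, 119.83], [-79.2, 71.16], [3.27, 140.29], [-89.18, 269.18], [5.43, 117.66], [-154.24, 154.24]. Speed limits (degrees/s): [147.25, 147.25, 180, 180, 180, 180, 180].

### API

Orientations are given as [roll, pitch, yaw] about the fixed x, y, z axes, in that order (R = Rz(yaw) Ry(pitch) Rx(roll)).
In Python, from cell import env gives the robot as it stands.
- The arm moves only by the tool send_rows, never from a script. Its argument "plan" is a list of rows, each a list of 7 numbers: the finger opening in mm, from 0 to 87, then the shift along the tool's x, y, z in mm, then the turn, a rotation vector about the tool's x, y, z in rad. A call has 1 to 12 rows; each row shifts and turns the commanded pose from where the row before left it, along the tool's axes as they then stand; what a row does not reach is not made up. A row lasts 1/10 s, in which the tool goes at most 50 mm and 8.59 degrees, less where a joint would pass 70% of its speed; a pose out of reach is approached as far as the arm can. A call is refused whole if a number of a shift passes 50 or a number of a turn 0.15, either way. A call with a gripper value outside its range is refused whole. The fingers move at their own pace and stop on an object; "grip_force" is the grip in N (left out, the last holds). Time passes only in rows, so rows that do not move let the fingers close. It gives the time, the measured TCP pose, the force and the opening at its end, in the units of the state.
- env.get_obs(): the state, without advancing time (a new reading comes with each control period).
- env.read_camera(name): name is "scene" or "side" or "wrist"; returns the picture (480x640x3 uint8, red, green, blue); there is no depth.
- env.get_calibration(name): a dict with "fx", "fy", "cx", "cy" (pixels), "extrinsics" (4x4, takes a point from camera to world coordinates). Camera axes: x right, y down, z forward; pixel columns grow to the right and rows downward; lengths in m; the calibration is good to about 2 mm. A picture is of the moment at which its call begins: read the wrist's pose just before it. get_calibration takes no time and is no camera call; for the wrist camera it gives the pose at the moment of the call.
- env.sign_off(): hands the job in, once; it reports no verdict.
Trained networks look in the newest picture that a camera, given by its name, has taken for a name from the list of things; names that differ only in an ending like _2 or _b are one class to them, and where a whole thing is asked for, a point or a joint stands for the part that bears it (a point fixed in the world has none). Each returns a list of dicts, best first, with "confidence" (0 to 1); they miss things now and then, are a little off and sometimes report something else, mostly with a low value. They report only what shows in the picture. A call takes as long as a camera call.
- env.regions_of(camera, query): "region" (480x640 bool, what is visible of it) and "rect" ([left, top, right, bottom] in pixels, round what is visible of it).
The state is a dict: "time_s": time; "qpos": joint angles; "joint_velocities": joint speeds; "effort": joint torques, N m; "tool_pos": TCP position; "tool_rot": TCP orientation; "force": force on the tool from outside, world axes, zero at the start; "wrist_torque": the same for the moment, N m; "grip_width": finger opening in m.
Only numpy, scipy, OpenCV 4.12 (cv2) and the standard library are available. Lean on these libraries where they do the work, as an engineer would, in place of code of your own. Each camera call takes 0.05 s, during which the arm holds its last target. There are 200 camera calls.

## Working session

There is one attempt and no reset: what is moved stays moved. The work goes in short steps, Python scripts to look and compute and a tool call to move; the robot and the scene stay as the last step left them, time stands still between calls to the robot, and variables do not carry over. Pictures are saved under pics/ and viewed, about 12 in all and at most 16, crops included, and the job is handed in when it is done.

Besides the shell and the picture viewer there is one more tool, called after ">>>" as a command line: name --pt "numbers of a row" for each row, then --argument value for the rest. send_rows: Moves the arm, as the interface text tells. Its arguments: {"type":"object","properties":{"plan":{"type":"array"},"grip_force":{"type":"number"}},"required":["plan"]}

```bash
ls; mkdir -p pics; cat > h.py <<'E'
import numpy as np, cv2
from cell import env
from scipy.spatial.transform import Rotation as R
def pic(cam,name):
    im=env.read_camera(cam); cv2.imwrite(f'pics/{name}.png',im[:,:,::-1]); return im
def ray(cam,u,v,cal=None):
    c=cal or env.get_calibration(cam); T=np.array(c['extrinsics'])
    d=T[:3,:3]@np.array([(u-c['cx'])/c['fx'],(v-c['cy'])/c['fy'],1]); return T[:3,3],d
def atz(cam,u,v,z,cal=None):
    o,d=ray(cam,u,v,cal); return o+d*(z-o[2])/d[2]
def proj(cam,p,cal=None):
    c=cal or env.get_calibration(cam); T=np.array(c['extrinsics'])
    q=T[:3,:3].T@(np.array(p)-T[:3,3]); return np.array([c['fx']*q[0]/q[2]+c['cx'],c['fy']*q[1]/q[2]+c['cy']])
def st():
    o=env.get_obs(); print(o['time_s'],np.round(o['tool_pos'],4),np.round(o['tool_rot'],2),np.round(o['force'],1),o['grip_width'])
    return o
E
python3 - <<'E'
from h import *
o=st(); print(env.grip_point_offset, o['qpos'])
for c in ['scene','side']:
    pic(c,c+'0'); k=env.get_calibration(c); print(c,k['fx'],np.round(np.array(k['extrinsics']),3).tolist())
    for q in ['cabinet','carton','active_leaf_handle','passive_leaf_handle','dishes','canister','reagent_bottle','kit_a','flat_d']:
        print(q,[(round(r['confidence'],2),list(np.round(r['rect']))) for r in env.regions_of(c,q)[:2]])
E
```

```text
pics
0.0 [ 6.494e-01 -1.000e-04  2.215e-01] [-1.7989e+02  1.0000e-02  9.0000e+01] [0.3 1.1 0.4] 0.08723493925735203
0.0187 [ 0.80735149 18.43729417 -4.01415489 83.17593866  1.29448977 78.54256092
 -3.26112253]
scene 478.1409994660029 [[-0.371, -0.887, 0.274, 0.297], [-0.929, 0.353, -0.115, 0.198], [0.005, -0.298, -0.955, 1.347], [0.0, 0.0, 0.0, 1.0]]
cabinet [(0.77, [np.float64(188.0), np.float64(125.0), np.float64(336.0), np.float64(288.0)]), (0.36, [np.float64(140.0), np.float64(266.0), np.float64(206.0), np.float64(323.0)])]
carton [(0.95, [np.float64(437.0), np.float64(194.0), np.float64(500.0), np.float64(265.0)]), (0.75, [np.float64(235.0), np.float64(178.0), np.float64(276.0), np.float64(213.0)])]
active_leaf_handle [(0.89, [np.float64(287.0), np.float64(214.0), np.float64(331.0), np.float64(260.0)])]
passive_leaf_handle [(0.81, [np.float64(226.0), np.float64(231.0), np.float64(291.0), np.float64(283.0)]), (0.55, [np.float64(438.0), np.float64(196.0), np.float64(499.0), np.float64(266.0)])]
dishes [(0.61, [np.float64(239.0), np.float64(180.0), np.float64(274.0), np.float64(212
[... 803 characters left out ...]
0)])]
active_leaf_handle [(0.56, [np.float64(281.0), np.float64(214.0), np.float64(357.0), np.float64(245.0)]), (0.46, [np.float64(345.0), np.float64(228.0), np.float64(415.0), np.float64(270.0)])]
passive_leaf_handle [(0.64, [np.float64(355.0), np.float64(230.0), np.float64(413.0), np.float64(270.0)])]
dishes [(0.58, [np.float64(330.0), np.float64(269.0), np.float64(366.0), np.float64(306.0)])]
canister [(0.95, [np.float64(433.0), np.float64(264.0), np.float64(498.0), np.float64(325.0)]), (0.45, [np.float64(281.0), np.float64(213.0), np.float64(356.0), np.float64(249.0)])]
reagent_bottle [(0.7, [np.float64(211.0), np.float64(225.0), np.float64(238.0), np.float64(254.0)])]
kit_a []
flat_d []
```

```bash
python3 - <<'E'
import cv2
a=cv2.imread('pics/scene0.png')[110:340,120:520]; b=cv2.imread('pics/side0.png')[110:380,170:520]
cv2.imwrite('pics/s0c.png',cv2.resize(a,None,fx=2,fy=2,interpolation=cv2.INTER_CUBIC)); cv2.imwrite('pics/d0c.png',cv2.resize(b,None,fx=2.2,fy=2.2,interpolation=cv2.INTER_CUBIC))
E
```

```text
(no output)
```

View pics/s0c.png

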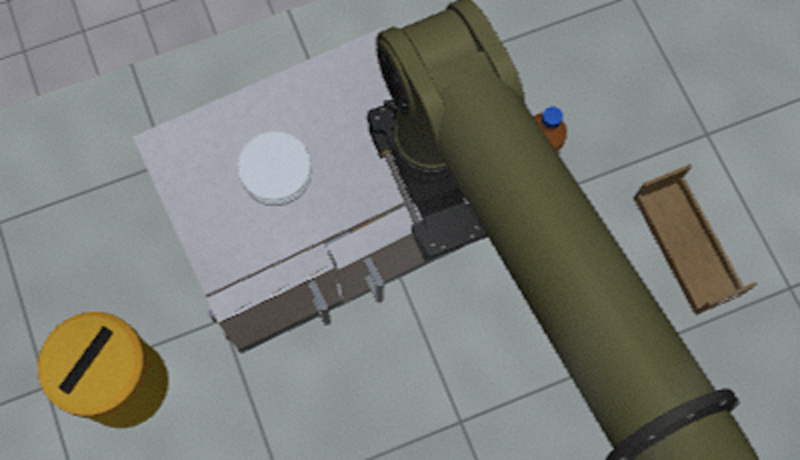

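View pics/d0c.png

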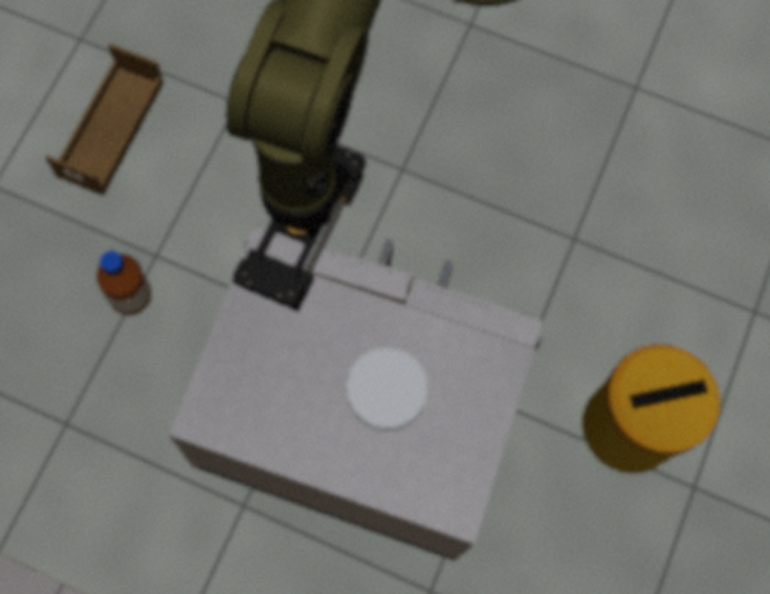

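```bash
cat > fit.py <<'E'
from h import *
from scipy.optimize import least_squares
S=lambda x,y:(120+x/2,110+y/2)
D=lambda x,y:(170+x/2.2,110+y/2.2)
obs=[('scene',S(135,137),(.235,.18,.21)),('scene',S(210,297),(0,.18,.21)),('side',D(172,437),(.235,-.18,.21)),('side',D(472,545),(.235,.18,.21)),('side',D(541,322),(-.037,.18,.205)),('scene',S(409,206),(0,-.0675,.21))][:5]
cal={c:env.get_calibration(c) for c in('scene','side')}
def w(p,q):
    c,s=np.cos(p[2]),np.sin(p[2]); return np.array([p[0]+c*q[0]-s*q[1],p[1]+s*q[0]+c*q[1],q[2]])
f=lambda p:np.concatenate([proj(c,w(p,q),cal[c])-uv for c,uv,q in obs])
r=least_squares(f,[.7,0,0]); print(r.x,np.degrees(r.x[2]),np.round(r.fun.reshape(-1,2),1))
P=r.x
for n,q in dict(ahandle=(-.072,-.02,.172),phandle=(-.072,.055,.172),ahinge=(-.018,-.18,.172),phinge=(-.018,.18,.172),pr=(-.022,-.07,.094),pl=(-.022,.07,.094)).items(): print(n,w(P,q),proj('scene',w(P,q)),proj('side',w(P,q)))
# carton
for c,g in(('scene',[S(637,197),S(690,167),S(697,312),S(755,288)]),('side',[D(110,47),D(160,77),D(48,158),D(104,190)])):
    for x in g: print(c,atz(c,*x,.06)[:2].round(3),atz(c,*x,.02)[:2].round(3))
E
python3 fit.py; python3 - <<'E'
from h import *
for n,c,z in(('canister','side',.194),('reagent_bottle','side',.14),('reagent_bottle','scene',.14)):
    pic(c,'x'); r=env.regions_of(c,n)[0]['rect']; print(n,r,atz(c,(r[0]+r[2])/2,(r[1]+r[3])/2,z*.6))
k=env.get_calibration('wrist'); o=env.get_obs(); T=np.array(k['extrinsics']); Rt=R.from_euler('xyz',o['tool_rot'],degrees=True).as_matrix(); print(k['fx'],(Rt.T@T[:3,:3]).round(3).tolist(),Rt.T@(T[:3,3]-o['tool_pos']))
E
```

```text
[0.65779067 0.10854777 0.08907668] 5.103717624908302 [[-1.1 -0. ]
 [-1.8 -1. ]
 [-2.3 -0.5]
 [ 0.9 -0.9]
 [-0.  -1.5]]
ahandle [0.58785531 0.08222202 0.172     ] [309.48410942 251.27622726] [345.51207173 223.69451409]
phandle [0.58118339 0.15692467 0.172     ] [282.90579726 264.26841327] [372.13567444 232.2299036 ]
ahinge [ 0.65587464 -0.07233985  0.172     ] [354.75246205 206.78778275] [282.87425695 223.3129673 ]
phinge [0.62384943 0.28623286 0.172     ] [228.72618403 267.4604964 ] [411.68836114 265.21546078]
pr [0.64210502 0.0368682  0.094     ] [317.54340393 234.89497992] [321.96752902 243.83400302]
pl [0.62965077 0.17631314 0.094     ] [271.34237007 257.29141622] [369.363212   259.33897083]
scene [ 0.597 -0.319] [ 0.606 -0.335]
scene [ 0.61  -0.411] [ 0.619 -0.43 ]
scene [ 0.414 -0.321] [ 0.418 -0.337]
scene [ 0.415 -0.412] [ 0.418 -0.431]
side [ 0.423 -0.412] [ 0.404 -0.431]
side [ 0.437 -0.325] [ 0.419 -0.341]
side [ 0.612 -0.409] [ 0.599 -0.427]
side [ 0.623 -0.316] [ 0.611 -0.331]
canister [432.6, 267.0, 495.8, 325.7] [0.62857669 0.4479012  0.1164    ]
reagent_bottle [211.6, 225.9, 238.5, 252.8] [ 0.73996409 -0.22272119  0.084     ]
reagent_bottle [386.7, 163.8, 403.3, 182.0] [ 0.73534176 -0.24144788  0.084     ]
375.66071895269266 [[0.001, -0.961, -0.275], [1.0, 0.001, -0.0], [0.001, -0.275, 0.961]] [ 0.07493886 -0.00062365 -0.16214814]
```

```bash
cat >> h.py <<'E'
C=[0.6578,0.1085,np.radians(5.1)]
def W(q,P=None):
    P=P if P is not None else C
    c,s=np.cos(P[2]),np.sin(P[2]); return np.array([P[0]+c*q[0]-s*q[1],P[1]+s*q[0]+c*q[1],q[2]])
def down(yaw): return R.from_euler('xyz',[180,0,yaw],degrees=True)
def rows(wps,grip,start=None):
    """wps: (pos,Rotation,n); linear interpolation, prints rows rounded"""
    o=env.get_obs(); p=np.array(o['tool_pos']); r=R.from_euler('xyz',o['tool_rot'],degrees=True)
    if start: p,r=start
    out=[]
    for tp,tr,n in wps:
        p0,r0=p,r; dv=(r0.inv()*tr).as_rotvec()
        for i in range(1,n+1):
            q=p0+(np.array(tp)-p0)*i/n; rn=r0*R.from_rotvec(dv*i/n)
            sh=np.round(r.inv().apply(q-p)*1000,1); tu=np.round((r.inv()*rn).as_rotvec(),3)
            out.append([grip]+sh.tolist()+tu.tolist()); p=p+r.apply(sh/1000); r=r*R.from_rotvec(tu)
    for i,x in enumerate(out): print(i+1,[0 if v==0 else v for v in x])
    return p,r
E
python3 - <<'E'
from h import *
h=W((-.072,-.02,.255)); print(h)
e=rows([(h,down(5.1),11)],50)
print('dishes',atz('scene',120+275/2,110+168/2,.235),atz('side',170+388/2.2,110+388/2.2,.235))
E
```

```text
[0.58786293 0.08217879 0.255     ]
1 [50, 7.5, -5.7, -2.9, 0, 0, 0.135]
2 [50, 6.6, -6.6, -3.0, 0, 0, 0.134]
3 [50, 5.7, -7.4, -2.9, 0, 0, 0.135]
4 [50, 4.7, -8.1, -3.0, 0, 0, 0.135]
5 [50, 3.5, -8.7, -2.9, 0, 0, 0.135]
6 [50, 2.3, -9.1, -3.0, 0, 0, 0.134]
7 [50, 1.1, -9.3, -2.9, 0, 0, 0.135]
8 [50, -0.2, -9.4, -3.0, 0, 0, 0.135]
9 [50, -1.4, -9.2, -2.9, 0, 0, 0.134]
10 [50, -2.7, -9.0, -2.9, 0, 0, 0.135]
11 [50, -3.9, -8.5, -3.0, 0, 0, 0.135]
dishes [0.75750753 0.1542848  0.235     ] [0.76131846 0.15639354 0.235     ]
```

>>> send_rows --pt "50 7.5 -5.7 -10 0 0 0.135" --pt "50 6.6 -6.6 -10 0 0 0.134" --pt "50 5.7 -7.4 -10 0 0 0.135" --pt "50 4.7 -8.1 -3.5 0 0 0.135" --pt "50 3.5 -8.7 0 0 0 0.135" --pt "50 2.3 -9.1 0 0 0 0.134" --pt "50 1.1 -9.3 0 0 0 0.135" --pt "50 -0.2 -9.4 0 0 0 0.135" --pt "50 -1.4 -9.2 0 0 0 0.134" --pt "50 -2.7 -9 0 0 0 0.135" --pt "50 -3.9 -8.5 0 0 0 0.135" --pt "50 0 0 0 0 0 0"

```text
time_s: 2.5
tool_pos: [0.5873, 0.0837, 0.2563]
tool_rot: [-180.0, -0.0, 5.2]
force: [-0.2, 0.4, -0.3]
grip_width: 0.0498
```

```bash
python3 - <<'E'
from h import *
o=st(); im=pic('wrist','w1'); k=env.get_calibration('wrist')
for q in [(-.072,-.02,.188),(-.072,.055,.188),(-.072,-.02,.105)]: print(proj('wrist',W(q),k))
for n in['active_leaf_handle','passive_leaf_handle']: print([(x['confidence'],x['rect']) for x in env.regions_of('wrist',n)])
E
```

```text
2.5 [0.5873 0.0837 0.2563] [-1.7996e+02 -1.0000e-02  5.2000e+00] [-0.2  0.4 -0.3] 0.04976908566021383
[317.71248956 254.97332014]
[201.24697299 254.47420512]
[317.61183306 225.18735193]
[(0.89, [245.2, 141.2, 607.1, 269.1]), (0.53, [167.9, 0.0, 236.3, 11.5])]
[(0.85, [0.0, 140.4, 317.9, 262.6])]
```

View pics/w1.png

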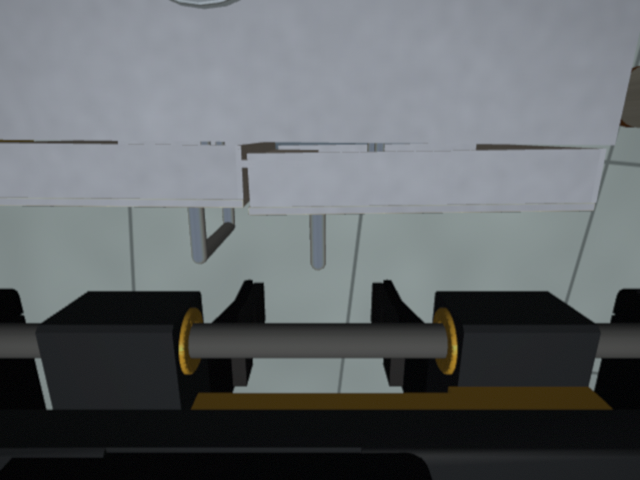

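>>> send_rows --pt "50 -3 0 35 0 0 0" --pt "50 0 0 35 0 0 0" --pt "50 0 0 31 0 0 0" --pt "50 0 0 0 0 0 0" --pt "0 0 0 0 0 0 0" --pt "0 0 0 0 0 0 0" --pt "0 0 0 0 0 0 0" --pt "0 0 0 0 0 0 0" --pt "0 0 0 0 0 0 0" --grip_force 20

```text
time_s: 3.55
tool_pos: [0.5853, 0.0819, 0.156]
tool_rot: [-180.0, -0.1, 5.1]
force: [-0.1, -0.8, -0.1]
grip_width: 0.0183
```

```bash
python3 - <<'E'
from h import *
o=st(); p=np.array(o['tool_pos']); r=R.from_euler('xyz',o['tool_rot'],degrees=True)
hg=W((-.018,-.18,.1)); 
def about(p,r,hg,deg):
    q=R.from_euler('z',deg,degrees=True); a=hg.copy(); a[2]=p[2]; return a+q.apply(p-a), q*r
cur=(p,r)
for d in [6.0]: 
    t=about(*cur,hg,d); rows([(t[0],t[1],1)],0,cur); print(t[0])
t=about(p,r,hg,108);print(t[0],t[1].as_euler('xyz',degrees=True))
E
```

```text
3.55 [0.5853 0.0819 0.156 ] [-1.7999e+02 -9.0000e-02  5.1000e+00] [-0.1 -0.8 -0.1] 0.018270628504788774
1 [0, -16.4, 6.8, 0, 0, 0, -0.105]
[0.56955805 0.07371291 0.15598941]
[ 0.53091021 -0.18719148  0.15598941] [-1.79994808e+02 -8.72234084e-02  1.13096101e+02]
```

>>> send_rows --pt "0 0 0 0 0 0 0" --pt "0 0 0 0 0 0 0" --pt "0 0 0 0 0 0 0" --pt "0 -16.4 6.8 0 0 0 -0.105" --pt "0 -16.4 6.8 0 0 0 -0.105" --pt "0 -16.4 6.8 0 0 0 -0.105" --pt "0 -16.4 6.8 0 0 0 -0.105" --pt "0 -16.4 6.8 0 0 0 -0.105"

```text
time_s: 4.35
tool_pos: [0.5163, 0.0271, 0.1556]
tool_rot: [-179.9, -0.0, 35.5]
force: [-2.0, 2.8, 4.2]
grip_width: 0.0093
```

>>> send_rows --pt "0 -16.4 6.8 0 0 0 -0.105" --pt "0 -16.4 6.8 0 0 0 -0.105" --pt "0 -16.4 6.8 0 0 0 -0.105" --pt "0 -16.4 6.8 0 0 0 -0.105" --pt "0 -16.4 6.8 0 0 0 -0.105" --pt "0 -16.4 6.8 0 0 0 -0.105" --pt "0 -16.4 6.8 0 0 0 -0.105" --pt "0 -16.4 6.8 0 0 0 -0.105" --pt "0 -16.4 6.8 0 0 0 -0.105" --pt "0 -16.4 6.8 0 0 0 -0.105" --pt "0 -16.4 6.8 0 0 0 -0.105" --pt "0 -16.4 6.8 0 0 0 -0.105"

```text
time_s: 5.55
tool_pos: [0.5208, -0.1736, 0.1556]
tool_rot: [179.9, 0.0, 107.6]
force: [2.3, 4.2, 2.8]
grip_width: 0.0093
```

>>> send_rows --pt "0 -16.4 6.8 0 0 0 -0.105" --pt "0 0 0 0 0 0 0" --pt "0 0 0 0 0 0 0"

```text
time_s: 5.85
tool_pos: [0.5326, -0.1871, 0.1556]
tool_rot: [179.9, 0.1, 113.3]
force: [3.4, 2.2, 2.4]
grip_width: 0.0092
```

>>> send_rows --pt "40 0 0 0 0 0 0" --pt "40 0 0 0 0 0 0" --pt "40 0 0 0 0 0 0" --pt "40 0 0 -30 0 0 0" --pt "40 0 0 -40 0 0 0" --pt "40 0 0 -45 0 0 0" --pt "40 0 0 0 0 0 0"

```text
time_s: 6.55
tool_pos: [0.5336, -0.1886, 0.2768]
tool_rot: [179.5, 0.4, 113.3]
force: [0.1, 0.0, 0.2]
grip_width: 0.0398
```

```bash
python3 - <<'E'
from h import *
st(); rows([(W((.03,-.008,.285)),down(185.1),10)],23)
E
```

```text
6.55 [ 0.5336 -0.1886  0.2768] [179.54   0.41 113.32] [0.1 0.  0.2] 0.03982201549527258
1 [23, 20.7, 25.8, -0.8, 0, 0.001, -0.125]
2 [23, 17.3, 28.1, -0.7, 0, 0.001, -0.126]
3 [23, 13.6, 30.1, -0.7, 0.001, 0.001, -0.125]
4 [23, 9.7, 31.6, -0.8, 0, 0.002, -0.125]
5 [23, 5.8, 32.5, -0.7, 0, 0.001, -0.125]
6 [23, 1.6, 33.0, -0.7, 0, 0.001, -0.126]
7 [23, -2.5, 32.9, -0.7, 0.001, 0.001, -0.125]
8 [23, -6.6, 32.4, -0.8, 0, 0.001, -0.125]
9 [23, -10.5, 31.3, -0.8, 0, 0.001, -0.125]
10 [23, -14.4, 29.7, -0.8, 0, 0.001, -0.126]
```

>>> send_rows --pt "23 20.7 25.8 -0.8 0 0.001 -0.125" --pt "23 17.3 28.1 -0.7 0 0.001 -0.126" --pt "23 13.6 30.1 -0.7 0.001 0.001 -0.125" --pt "23 9.7 31.6 -0.8 0 0.002 -0.125" --pt "23 5.8 32.5 -0.7 0 0.001 -0.125" --pt "23 1.6 33 -0.7 0 0.001 -0.126" --pt "23 -2.5 32.9 -0.7 0.001 0.001 -0.125" --pt "23 -6.6 32.4 -0.8 0 0.001 -0.125" --pt "23 -10.5 31.3 -0.8 0 0.001 -0.125" --pt "23 -14.4 29.7 -0.8 0 0.001 -0.126" --pt "23 0 0 0 0 0 0" --pt "23 0 0 0 0 0 0"

```text
time_s: 7.75
tool_pos: [0.6853, 0.105, 0.2763]
tool_rot: [179.8, -0.7, -174.8]
force: [-1.1, 0.3, 0.6]
grip_width: 0.0232
```

```bash
python3 - <<'E'
from h import *
o=st(); im=pic('wrist','w2'); k=env.get_calibration('wrist')
for q in [(-.023,-.01,.174),(-.072,.055,.188),(0,0,.21),(-.037,.02,.205)]: print(q,proj('wrist',W(q),k))
for n in['flush_bolt','bolt_thumb','passive_leaf_handle']: print(n,[(x['confidence'],x['rect']) for x in env.regions_of('wrist',n)])
E
```

```text
7.75 [0.6853 0.105  0.2763] [ 179.79   -0.67 -174.82] [-1.1  0.3  0.6] 0.02320740942346696
(-0.023, -0.01, 0.174) [314.06192942 175.2759086 ]
(-0.072, 0.055, 0.188) [416.97787535  98.55246763]
(0, 0, 0.21) [329.80038406 217.89119396]
(-0.037, 0.02, 0.205) [362.82323426 156.70204987]
flush_bolt [(0.87, [303.6, 161.9, 321.5, 185.1])]
bolt_thumb [(0.72, [308.1, 159.5, 323.1, 183.7])]
passive_leaf_handle [(0.79, [301.2, 92.1, 627.4, 214.1]), (0.56, [1.5, 190.8, 51.0, 253.5])]
```

View pics/w2.png

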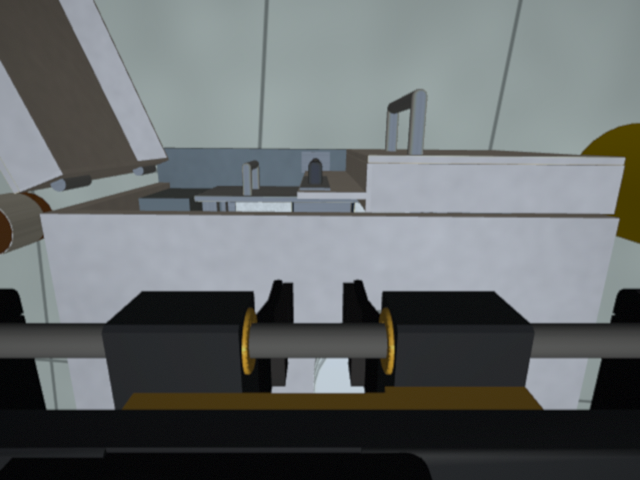

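```bash
python3 - <<'E'
from h import *
rows([(W((-.030,-.009,.27)),down(185.1),2),(W((-.030,-.009,.152)),down(185.1),5)],23)
E
```

```text
1 [23, 28.6, -0.5, 4.2, 0.002, -0.005, -0.001]
2 [23, 28.6, -0.4, 4.0, 0.001, -0.005, -0.001]
3 [23, 0, 0, 23.6, 0, 0, 0]
4 [23, 0, 0, 23.6, 0, 0, 0]
5 [23, 0, 0, 23.6, 0, 0, 0]
6 [23, 0, 0, 23.6, 0, 0, 0]
7 [23, 0, -0.1, 23.6, 0, 0, 0]
```

>>> send_rows --pt "23 28.6 -0.5 4 0.002 -0.006 -0.001" --pt "23 28.6 -0.4 4 0.001 -0.006 -0.001" --pt "23 0 0 0 0 0 0" --pt "23 0 0 24 0 0 0" --pt "23 0 0 24 0 0 0" --pt "23 0 0 24 0 0 0" --pt "23 0 0 24 0 0 0" --pt "23 0 0 0 0 0 0"

```text
time_s: 8.75
tool_pos: [0.6273, 0.0974, 0.1707]
tool_rot: [180.0, -0.2, -174.8]
force: [-0.4, -0.7, -0.6]
grip_width: 0.0226
```

```bash
python3 - <<'E'
from h import *
o=st(); im=pic('wrist','w3'); k=env.get_calibration('wrist')
cv2.imwrite('pics/w3c.png',cv2.resize(im[100:400,180:480,::-1],None,fx=2,fy=2))
print(proj('wrist',W((-.023,-.009,.174)),k))
E
```

```text
8.75 [0.6273 0.0974 0.1707] [ 179.96   -0.2  -174.81] [-0.4 -0.7 -0.6] 0.022557986688265207
[316.14409044 317.65645683]
```

View pics/w3c.png

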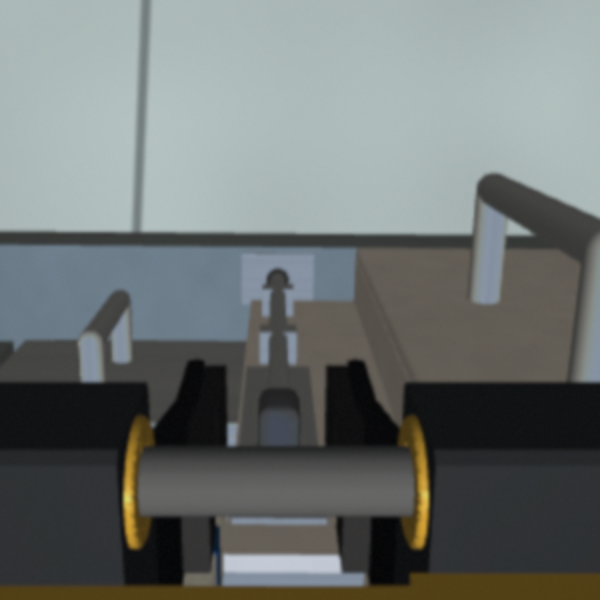

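>>> send_rows --pt "23 0 0 20 0 0 0" --pt "23 0 0 0 0 0 0" --pt "0 0 0 0 0 0 0" --pt "0 0 0 0 0 0 0" --pt "0 0 0 0 0 0 0" --pt "0 0 0 0 0 0 0" --pt "0 0 0 0 0 0 0" --pt "0 0 0 0 0 0 0" --pt "0 0 0 0 0 0 0" --grip_force 30

```text
time_s: 9.7
tool_pos: [0.6298, 0.0985, 0.1546]
tool_rot: [179.9, 0.2, -174.7]
force: [0.4, -2.1, 3.0]
grip_width: 0.0097
```

>>> send_rows --pt "0 0 0 -5 0 0 0" --pt "0 0 0 -5 0 0 0" --pt "0 0 0 -5 0 0 0" --pt "0 0 0 -5 0 0 0" --pt "0 0 0 -2 0 0 0" --pt "0 0 0 0 0 0 0"

```text
time_s: 10.3
tool_pos: [0.628, 0.0985, 0.1749]
tool_rot: [179.9, -0.0, -174.7]
force: [0.7, -2.8, -7.2]
grip_width: 0.0098
```

>>> send_rows --pt "23 0 0 0 0 0 0" --pt "23 0 0 0 0 0 0" --pt "23 0 0 0 0 0 0" --pt "23 0 0 -30 0 0 0" --pt "23 0 0 -35 0 0 0" --pt "23 0 0 0 0 0 0"

```text
time_s: 10.9
tool_pos: [0.6318, 0.1005, 0.248]
tool_rot: [179.8, 0.8, -174.7]
force: [1.0, 0.6, 1.0]
grip_width: 0.0225
```

```bash
python3 - <<'E'
from h import *
st(); h=W((-.074,.055,.235)); g=W((-.074,.055,.156)); hg=W((-.018,.18,.156))
e=rows([(h,down(185.1),2),(g,down(185.1),3)],40)
q=R.from_euler('z',-6,degrees=True); t=hg+q.apply(g-hg)
rows([(t,q*down(185.1),1)],0,(g,down(185.1)))
q=R.from_euler('z',-108,degrees=True);print(hg+q.apply(g-hg))
E
```

```text
10.9 [0.6318 0.1005 0.248 ] [ 179.8     0.77 -174.66] [1.  0.6 1. ] 0.022454680451902014
1 [40, 23.7, 30.4, 6.3, 0.002, 0.007, 0.002]
2 [40, 23.7, 30.4, 6.4, 0.001, 0.006, 0.002]
3 [40, 0, 0, 26.3, 0, 0, 0]
4 [40, 0, 0, 26.3, 0, 0, 0]
5 [40, 0, 0, 26.4, 0, 0, 0]
1 [0, 12.8, 6.5, 0, 0, 0, 0.105]
[0.51452714 0.36868019 0.156     ]
```

>>> send_rows --pt "40 22 30 0 0 0 0" --pt "40 22 30 0 0 0 0" --pt "40 0 0 0 0 0 0" --pt "40 0 0 28 0 0 0" --pt "40 0 0 28 0 0 0" --pt "40 0 0 28 0 0 0" --pt "40 0 0 0 0 0 0" --pt "0 0 0 0 0 0 0" --pt "0 0 0 0 0 0 0" --pt "0 0 0 0 0 0 0" --pt "0 0 0 0 0 0 0" --pt "0 0 0 0 0 0 0" --grip_force 20

```text
time_s: 12.1
tool_pos: [0.581, 0.16, 0.1589]
tool_rot: [179.5, 0.5, -174.6]
force: [2.2, 5.7, 0.5]
grip_width: 0.0093
```

>>> send_rows --pt "0 0 0 0 0 0 0" --pt "0 0 0 0 0 0 0" --pt "0 0 0 0 0 0 0"

```text
time_s: 12.4
tool_pos: [0.581, 0.16, 0.1589]
tool_rot: [179.5, 0.4, -174.5]
force: [2.2, 7.9, -0.3]
grip_width: 0.0091
```

>>> send_rows --pt "0 12.8 6.5 0 0 0 0.105" --pt "0 12.8 6.5 0 0 0 0.105" --pt "0 12.8 6.5 0 0 0 0.105" --pt "0 12.8 6.5 0 0 0 0.105"

```text
time_s: 12.8
tool_pos: [0.5336, 0.1876, 0.1589]
tool_rot: [179.4, 0.5, 161.1]
force: [8.5, 6.9, -4.4]
grip_width: 0.0092
```

>>> send_rows --pt "0 12.8 6.5 0 0 0 0.105" --pt "0 12.8 6.5 0 0 0 0.105" --pt "0 12.8 6.5 0 0 0 0.105" --pt "0 12.8 6.5 0 0 0 0.105" --pt "0 12.8 6.5 0 0 0 0.105" --pt "0 12.8 6.5 0 0 0 0.105"

```text
time_s: 13.4
tool_pos: [0.492, 0.2581, 0.1588]
tool_rot: [179.5, 0.1, 124.8]
force: [5.3, 0.7, -0.8]
grip_width: 0.0091
```

>>> send_rows --pt "0 12.8 6.5 0 0 0 0.105" --pt "0 12.8 6.5 0 0 0 0.105" --pt "0 12.8 6.5 0 0 0 0.105" --pt "0 12.8 6.5 0 0 0 0.105" --pt "0 12.8 6.5 0 0 0 0.105" --pt "0 12.8 6.5 0 0 0 0.105" --pt "0 12.8 6.5 0 0 0 0.105" --pt "0 12.8 6.5 0 0 0 0.105" --pt "0 0 0 0 0 0 0" --pt "0 0 0 0 0 0 0"

```text
time_s: 14.4
tool_pos: [0.5143, 0.3681, 0.1588]
tool_rot: [179.8, -0.3, 77.2]
force: [-0.5, 3.1, 5.9]
grip_width: 0.0091
```

>>> send_rows --pt "40 0 0 0 0 0 0" --pt "40 0 0 0 0 0 0" --pt "40 0 0 0 0 0 0" --pt "40 0 0 -30 0 0 0" --pt "40 0 0 -40 0 0 0" --pt "40 0 0 -30 0 0 0" --pt "40 0 0 0 0 0 0"

```text
time_s: 15.1
tool_pos: [0.516, 0.367, 0.2626]
tool_rot: [179.6, -0.5, 77.0]
force: [1.2, 0.0, -0.1]
grip_width: 0.0398
```

```bash
cat >> h.py <<'E'
def lean(L,rho,yaw=185.1,Cyaw=5.1):
    z=R.from_euler('z',Cyaw,degrees=True)
    return z*R.from_euler('x',-rho,degrees=True)*R.from_euler('y',-L,degrees=True)*z.inv()*down(yaw)
def tcp(grasp,r): return np.array(grasp)+env.grip_point_offset*r.apply([0,0,1])
E
python3 - <<'E'
from h import *
st(); im=pic('scene','s1'); cv2.imwrite('pics/s1c.png',cv2.resize(im[110:340,120:520,::-1],None,fx=2,fy=2,interpolation=cv2.INTER_CUBIC))
r=lean(33,4); print(r.as_euler('xyz',degrees=True), tcp(W((-.022,-.07,.094)),r))
rows([(tcp(W((-.072,-.07,.20)),r),r,12)],40)
E
```

```text
15.1 [0.516  0.367  0.2626] [179.56  -0.48  76.97] [ 1.2  0.  -0.1] 0.039772123588572746
[-175.23380744   32.90940889 -172.30625246] [0.65235138 0.03663715 0.07835506]
1 [40, -25.5, 13.3, 6.2, -0.041, -0.038, -0.154]
2 [40, -27.0, 9.1, 7.7, -0.04, -0.038, -0.154]
3 [40, -27.7, 4.4, 9.0, -0.041, -0.038, -0.154]
4 [40, -27.7, -0.2, 10.1, -0.041, -0.038, -0.154]
5 [40, -26.9, -4.8, 11.1, -0.04, -0.038, -0.155]
6 [40, -25.3, -9.4, 11.7, -0.041, -0.038, -0.154]
7 [40, -23.1, -13.6, 12.2, -0.041, -0.038, -0.154]
8 [40, -20.2, -17.4, 12.5, -0.04, -0.038, -0.154]
9 [40, -16.8, -20.8, 12.3, -0.041, -0.038, -0.154]
10 [40, -13.0, -23.7, 12.0, -0.041, -0.038, -0.154]
11 [40, -8.7, -25.7, 11.4, -0.04, -0.038, -0.154]
12 [40, -4.1, -27.2, 10.6, -0.041, -0.039, -0.154]
```

View pics/s1c.png

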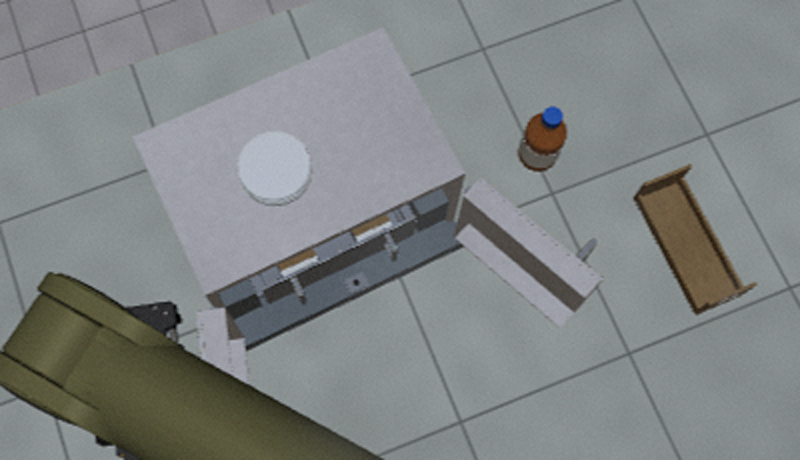

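```bash
python3 - <<'E'
from h import *
r=lean(33,4)
e=rows([(tcp(W((-.10,-.07,.25)),r),r,14)],40)
e=rows([(tcp(W((-.08,-.07,.12)),r),r,4),(tcp(W((-.022,-.07,.096)),r),r,4)],40,e)
E
```

```text
1 [40, -22.5, 9.6, 1.7, -0.035, -0.033, -0.132]
2 [40, -23.4, 6.4, 2.8, -0.035, -0.032, -0.132]
3 [40, -24.0, 3.2, 3.7, -0.035, -0.033, -0.132]
4 [40, -24.1, -0.1, 4.6, -0.035, -0.032, -0.132]
5 [40, -23.6, -3.5, 5.3, -0.034, -0.033, -0.132]
6 [40, -22.9, -6.7, 5.8, -0.035, -0.033, -0.133]
7 [40, -21.5, -9.9, 6.3, -0.035, -0.032, -0.132]
8 [40, -19.8, -12.8, 6.6, -0.035, -0.033, -0.132]
9 [40, -17.6, -15.6, 6.6, -0.035, -0.032, -0.132]
10 [40, -15.3, -17.9, 6.7, -0.035, -0.033, -0.132]
11 [40, -12.6, -20.1, 6.4, -0.035, -0.033, -0.132]
12 [40, -9.5, -21.7, 6.0, -0.035, -0.032, -0.132]
13 [40, -6.5, -22.9, 5.6, -0.034, -0.033, -0.132]
14 [40, -3.2, -23.8, 4.9, -0.035, -0.032, -0.132]
1 [40, 13.5, 2.3, 29.9, 0, 0, 0]
2 [40, 13.4, 2.2, 29.9, 0, 0, 0]
3 [40, 13.5, 2.3, 29.9, 0, 0, 0]
4 [40, 13.4, 2.3, 29.9, 0, 0, 0]
5 [40, -8.9, 0.4, 12.9, 0, 0, 0]
6 [40, -8.9, 0.4, 12.9, 0, 0, 0]
7 [40, -8.9, 0.5, 13.0, 0, 0, 0]
8 [40, -8.9, 0.4, 12.9, 0, 0, 0]
```

>>> send_rows --pt "40 -22.5 9.6 1.7 -0.035 -0.033 -0.132" --pt "40 -23.4 6.4 2.8 -0.035 -0.032 -0.132" --pt "40 -24 3.2 3.7 -0.035 -0.033 -0.132" --pt "40 -24.1 -0.1 4.6 -0.035 -0.032 -0.132" --pt "40 -23.6 -3.5 5.3 -0.034 -0.033 -0.132" --pt "40 -22.9 -6.7 5.8 -0.035 -0.033 -0.133" --pt "40 -21.5 -9.9 6.3 -0.035 -0.032 -0.132" --pt "40 -19.8 -12.8 6.6 -0.035 -0.033 -0.132" --pt "40 -17.6 -15.6 6.6 -0.035 -0.032 -0.132" --pt "40 -15.3 -17.9 6.7 -0.035 -0.033 -0.132" --pt "40 -12.6 -20.1 6.4 -0.035 -0.033 -0.132" --pt "40 -9.5 -21.7 6 -0.035 -0.032 -0.132"

```text
time_s: 16.35
tool_pos: [0.5638, 0.0762, 0.2337]
tool_rot: [179.8, 29.4, 170.4]
force: [0.1, 0.2, 0.0]
grip_width: 0.0401
```

>>> send_rows --pt "40 -6.5 -22.9 5.6 -0.034 -0.033 -0.132" --pt "40 -3.2 -23.8 4.9 -0.035 -0.032 -0.132" --pt "40 0 0 0 0 0 0" --pt "40 0 0 0 0 0 0"

```text
time_s: 16.75
tool_pos: [0.5721, 0.0314, 0.2309]
tool_rot: [-175.5, 32.4, -173.4]
force: [0.3, 0.9, -0.3]
grip_width: 0.0404
```

```bash
python3 - <<'E'
from h import *
st(); r=lean(33,4)
e=rows([(tcp(W((-.08,-.07,.12)),r),r,5),(tcp(W((-.022,-.07,.096)),r),r,4)],40)
im=pic('wrist','w4'); k=env.get_calibration('wrist'); print(proj('wrist',W((-.022,-.07,.106)),k))
for n in['tray_pull_right','tray']: print(n,[(x['confidence'],x['rect']) for x in env.regions_of('wrist',n)])
E
```

```text
16.75 [0.5721 0.0314 0.2309] [-175.5    32.36 -173.4 ] [ 0.3  0.9 -0.3] 0.040378275106497157
1 [40, 9.8, 1.4, 23.7, -0.001, -0.002, -0.003]
2 [40, 9.8, 1.3, 23.7, -0.001, -0.002, -0.003]
3 [40, 9.8, 1.4, 23.7, -0.001, -0.003, -0.003]
4 [40, 10.0, 1.4, 23.7, -0.001, -0.002, -0.003]
5 [40, 9.9, 1.3, 23.6, -0.002, -0.002, -0.003]
6 [40, -8.9, 0.4, 12.9, 0, 0, 0]
7 [40, -8.9, 0.5, 13.0, 0, 0, 0]
8 [40, -8.9, 0.4, 12.9, 0, 0, 0]
9 [40, -8.9, 0.4, 12.9, 0, 0, 0]
[326.73260479 219.36534584]
tray_pull_right [(0.91, [275.1, 180.2, 550.2, 294.2])]
tray [(0.74, [277.4, 181.0, 552.1, 297.1])]
```

>>> send_rows --pt "40 9.8 1.4 23.7 -0.001 -0.002 -0.003" --pt "40 9.8 1.3 23.7 -0.001 -0.002 -0.003" --pt "40 9.8 1.4 23.7 -0.001 -0.003 -0.003" --pt "40 10 1.4 23.7 -0.001 -0.002 -0.003" --pt "40 9.9 1.3 23.6 -0.002 -0.002 -0.003" --pt "40 -8.9 0.4 12.9 0 0 0" --pt "40 -8.9 0.5 13 0 0 0" --pt "40 0 0 0 0 0 0"

```text
time_s: 17.7
tool_pos: [0.6258, 0.0365, 0.0931]
tool_rot: [-175.2, 33.0, -172.0]
force: [0.8, 0.5, -0.5]
grip_width: 0.0401
```

```bash
python3 - <<'E'
from h import *
st(); im=pic('wrist','w5'); k=env.get_calibration('wrist'); print(proj('wrist',W((-.022,-.07,.106)),k))
r=lean(33,4); e=rows([(tcp(W((-.022,-.07,.096)),r),r,3)],40)
E
```

```text
17.7 [0.6258 0.0365 0.0931] [-175.18   32.98 -172.02] [ 0.8  0.5 -0.5] 0.04013160087485527
[314.34766639 343.69749446]
1 [40, -5.2, -0.4, 8.6, 0.001, 0, 0.001]
2 [40, -5.3, -0.3, 8.6, 0, 0.001, 0.001]
3 [40, -5.2, -0.3, 8.6, 0.001, 0, 0.002]
```

View pics/w5.png

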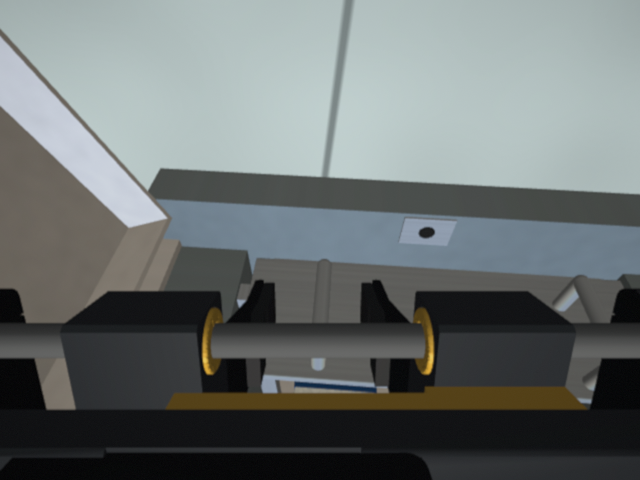

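>>> send_rows --pt "40 -5.2 0 8.6 0 0 0" --pt "40 -5.2 0 8.6 0 0 0" --pt "40 -4 0 7 0 0 0" --pt "40 0 0 0 0 0 0" --pt "0 0 0 0 0 0 0" --pt "0 0 0 0 0 0 0" --pt "0 0 0 0 0 0 0" --pt "0 0 0 0 0 0 0" --pt "0 0 0 0 0 0 0" --pt "0 0 0 0 0 0 0" --pt "0 0 0 0 0 0 0" --pt "0 0 0 0 0 0 0" --grip_force 15

```text
time_s: 18.95
tool_pos: [0.6499, 0.0391, 0.0818]
tool_rot: [-175.3, 33.1, -172.1]
force: [-1.3, 5.1, -0.4]
grip_width: 0.0084
```

```bash
python3 - <<'E'
from h import *
o=st(); p=np.array(o['tool_pos']); r=R.from_euler('xyz',o['tool_rot'],degrees=True)
g=p-env.grip_point_offset*r.apply([0,0,1]); d=np.array([-np.cos(C[2]),-np.sin(C[2]),0]); print(g,W((-.022,-.07,.096)))
e=(p,r)
w=[]
for i in range(1,12):
    rr=lean(33*(1-i/11),4*(1-i/11)); w.append((tcp(g+d*.197*i/11,rr),rr,1))
e=rows(w,0,e); print(e[0])
E
```

```text
18.95 [0.6499 0.0391 0.0818] [-175.33   33.07 -172.06] [-1.3  5.1 -0.4] 0.008401419267103444
[0.63958047 0.03924275 0.09743845] [0.6421097  0.03682145 0.096     ]
1 [0, 16.0, 0.1, -9.8, -0.001, 0.055, 0.007]
2 [0, 16.5, 0.1, -9.0, -0.006, 0.053, 0.003]
3 [0, 16.9, 0.1, -8.2, -0.006, 0.052, 0.003]
4 [0, 17.4, 0.1, -7.3, -0.006, 0.053, 0.002]
5 [0, 17.7, 0.1, -6.4, -0.006, 0.052, 0.002]
6 [0, 18.0, 0.2, -5.6, -0.006, 0.052, 0.002]
7 [0, 18.3, 0.1, -4.6, -0.006, 0.053, 0.001]
8 [0, 18.5, 0.1, -3.8, -0.006, 0.052, 0.002]
9 [0, 18.6, 0.1, -2.8, -0.006, 0.052, 0]
10 [0, 18.8, 0.1, -1.9, -0.007, 0.053, 0.001]
11 [0, 18.9, 0.2, -1.0, -0.006, 0.052, 0]
[0.4433499  0.02176309 0.07876485]
```

>>> send_rows --pt "0 4 0 -2.5 0 0.014 0.002" --pt "0 4 0 -2.5 0 0.014 0.002" --pt "0 8 0.1 -4.8 -0.001 0.027 0.003" --pt "0 8.2 0.1 -4.5 -0.003 0.027 0.002" --pt "0 8.3 0 -4.5 -0.003 0.026 0.001" --pt "0 8.4 0.1 -4.1 -0.003 0.026 0.002" --pt "0 8.5 0 -4.1 -0.003 0.026 0.001" --pt "0 8.7 0.1 -3.7 -0.003 0.027 0.001" --pt "0 8.7 0 -3.6 -0.003 0.026 0.001" --pt "0 8.8 0.1 -3.2 -0.003 0.026 0.001" --pt "0 8.9 0 -3.2 -0.003 0.026 0.001" --pt "0 9 0.1 -2.8 -0.003 0.026 0.001"

```text
time_s: 20.15
tool_pos: [0.5461, 0.0309, 0.0801]
tool_rot: [-178.0, 16.4, -174.4]
force: [2.0, 7.3, -6.8]
grip_width: 0.0076
```

>>> send_rows --pt "0 9 0.1 -2.8 -0.003 0.026 0.001" --pt "0 9.1 0 -2.3 -0.003 0.027 0.001" --pt "0 9.2 0.1 -2.3 -0.003 0.026 0" --pt "0 9.2 0 -1.9 -0.003 0.026 0.001" --pt "0 9.3 0.1 -1.9 -0.003 0.026 0.001" --pt "0 9.3 0 -1.4 -0.003 0.026 0" --pt "0 9.3 0.1 -1.4 -0.003 0.026 0" --pt "0 9.4 0 -1 -0.003 0.027 0.001" --pt "0 9.4 0.1 -0.9 -0.004 0.026 0" --pt "0 0 0 0 0 0 0"

```text
time_s: 21.15
tool_pos: [0.4603, 0.0242, 0.0803]
tool_rot: [-179.8, 2.7, -175.0]
force: [-1.9, 7.0, -2.6]
grip_width: 0.0068
```

>>> send_rows --pt "0 6 0 0 0 0.02 0" --pt "0 6 0 0 0 0.02 0" --pt "0 3 0 0 0 0 0" --pt "0 2 0 0 0 0 0" --pt "0 0 0 0 0 0 0" --pt "0 0 0 0 0 0 0"

```text
time_s: 21.75
tool_pos: [0.4469, 0.023, 0.0805]
tool_rot: [-179.8, 0.9, -175.0]
force: [5.4, 8.9, -9.3]
grip_width: 0.0074
```

>>> send_rows --pt "0 2 0 0 0 0 0" --pt "0 2 0 0 0 0 0" --pt "0 0 0 0 0 0 0" --pt "0 0 0 0 0 0 0"

```text
time_s: 22.15
tool_pos: [0.4458, 0.023, 0.081]
tool_rot: [-179.8, 1.3, -174.9]
force: [12.4, 8.2, -14.4]
grip_width: 0.0072
```

>>> send_rows --pt "40 0 0 0 0 0 0" --pt "40 0 0 0 0 0 0" --pt "40 0 0 0 0 0 0" --pt "40 0 0 -25 0 0 0" --pt "40 0 0 -40 0 0 0" --pt "40 0 0 -50 0 0 0" --pt "40 0 0 -50 0 0 0" --pt "40 0 0 0 0 0 0"

```text
time_s: 22.95
tool_pos: [0.4431, 0.0203, 0.253]
tool_rot: [-179.6, 1.4, -175.1]
force: [1.5, -0.4, 0.0]
grip_width: 0.0403
```

```bash
python3 - <<'E'
from h import *
st(); rows([(W((.0,0,.35)),down(185.1),6)],40)
E
```

```text
22.95 [0.4431 0.0203 0.253 ] [-179.61    1.4  -175.09] [ 1.5 -0.4  0. ] 0.0402995044892421
1 [40, -37.3, 11.5, -15.3, -0.001, 0.004, -0.001]
2 [40, -37.2, 11.4, -15.5, -0.001, 0.004, 0]
3 [40, -37.2, 11.5, -15.6, -0.001, 0.004, -0.001]
4 [40, -37.1, 11.4, -15.8, -0.002, 0.004, 0]
5 [40, -37.1, 11.5, -15.8, -0.001, 0.004, -0.001]
6 [40, -37.0, 11.5, -16.0, -0.001, 0.004, 0]
```

>>> send_rows --pt "40 -37.3 11.5 -15.3 -0.001 0.004 -0.001" --pt "40 -37.2 11.4 -15.5 -0.001 0.004 0" --pt "40 -37.2 11.5 -15.6 -0.001 0.004 -0.001" --pt "40 -37.1 11.4 -15.8 -0.002 0.004 0" --pt "40 -37.1 11.5 -15.8 -0.001 0.004 -0.001" --pt "40 -37 11.5 -16 -0.001 0.004 0" --pt "40 0 0 0 0 0 0" --pt "40 0 0 0 0 0 0"

```text
time_s: 23.75
tool_pos: [0.6556, 0.1087, 0.3381]
tool_rot: [-179.9, -0.9, -174.9]
force: [-0.6, -0.8, 0.6]
grip_width: 0.0396
```

```bash
python3 - <<'E'
from h import *
o=st(); k=env.get_calibration('wrist'); im=pic('wrist','w6')
for n in['kit_a','flat_d','tray']:
    for x in env.regions_of('wrist',n): print(n,round(x['confidence'],2),np.round(x['rect']),x['region'].sum())
for q in [(-.195-.022,-.07,.106),(-.195-.022,.07,.106),(-.193,0,.115),(-.1,0,.122),(-.1,.1,.122)]: print(q,proj('wrist',W(q),k))
E
```

```text
23.75 [0.6556 0.1087 0.3381] [-179.88   -0.85 -174.89] [-0.6 -0.8  0.6] 0.03960834222911696
kit_a 0.89 [342. 125. 408. 179.] 2887
kit_a 0.79 [346.  73. 412. 122.] 3035
kit_a 0.67 [230.  75. 292. 123.] 2708
flat_d 0.93 [344.  26. 400.  78.] 2677
flat_d 0.88 [236.  21. 290.  78.] 2840
tray 0.87 [196.   0. 447. 177.] 19702
(-0.217, -0.07, 0.106) [242.32531814 -18.0905117 ]
(-0.217, 0.07, 0.106) [394.71800997 -18.11506833]
(-0.193, 0, 0.115) [318.43492172   7.99987191]
(-0.1, 0, 0.122) [318.28531014 114.91399284]
(-0.1, 0.1, 0.122) [422.6994572  114.99323602]
```

View pics/w6.png

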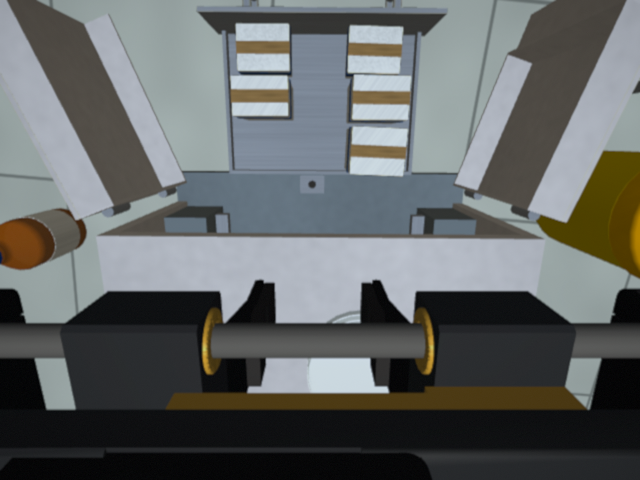

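```bash
cat >> h.py <<'E'
def ortho(im,k,Wf,x0,x1,y0,y1,z,s):
    """top view: image rows = frame -x down.. columns=+y left->right ; s px/mm, coords in m"""
    pts=[(x0,y0),(x0,y1),(x1,y0),(x1,y1)]; src=np.float32([proj('wrist',Wf((a,b,z)),k) for a,b in pts])
    dst=np.float32([((b-y0)*1000*s,(a-x0)*1000*s) for a,b in pts])
    return cv2.warpPerspective(im,cv2.getPerspectiveTransform(src,dst),(int((y1-y0)*1000*s),int((x1-x0)*1000*s)),flags=cv2.INTER_CUBIC)
def grid(a,x0,y0,s,step=10):
    a=a.copy()
    for i in range(0,a.shape[0],int(step*s)): cv2.line(a,(0,i),(6,i),(0,0,255),1); cv2.putText(a,f'{x0*1000+i/s:.0f}',(8,i+4),0,.33,(0,0,255),1)
    for i in range(0,a.shape[1],int(step*s)): cv2.line(a,(i,0),(i,6),(0,0,255),1); cv2.putText(a,f'{y0*1000+i/s:.0f}',(i-8,16),0,.33,(0,0,255),1)
    return a
E
python3 - <<'E'
from h import *
o=st(); k=env.get_calibration('wrist'); im=env.read_camera('wrist')[:,:,::-1]; cv2.imwrite('pics/w7.png',im)
s=2.4
A=[grid(ortho(im,k,W,-.20,-.02,-.1,.1,z,3),-.2,-.1,3) for z in(.122,.082)]
A=[cv2.resize(a,None,fx=.65,fy=.65,interpolation=cv2.INTER_AREA) for a in A]
cv2.imwrite('pics/o7.png',np.hstack(A)); print(np.hstack(A).shape)
E
```

```text
23.95 [0.6543 0.108  0.3401] [-179.95   -0.71 -174.94] [-0.7 -0.   0.8] 0.0399288716424022
(351, 780, 3)
```

View pics/o7.png

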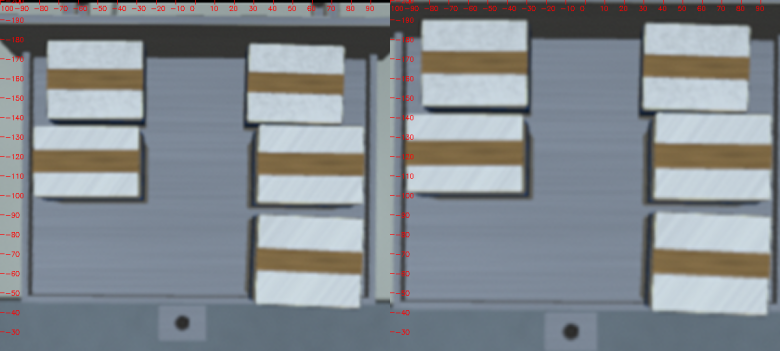

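```bash
python3 - <<'E'
from h import *
rows([((.59,-.37,.34),down(185.1),11)],70)
E
```

```text
1 [70, 9.7, -42.8, 0.2, 0, -0.001, 0]
2 [70, 9.7, -42.8, 0.2, 0, -0.001, 0]
3 [70, 9.6, -42.8, 0.1, 0, -0.001, 0]
4 [70, 9.7, -42.7, 0.2, 0, -0.001, 0]
5 [70, 9.7, -42.8, 0.1, 0, -0.001, 0]
6 [70, 9.7, -42.8, 0.1, 0, -0.001, 0]
7 [70, 9.6, -42.8, 0.2, 0, -0.002, 0]
8 [70, 9.7, -42.8, 0.1, 0, -0.001, 0]
9 [70, 9.7, -42.8, 0.1, -0.001, -0.001, 0]
10 [70, 9.7, -42.8, 0, 0, -0.001, 0]
11 [70, 9.6, -42.7, 0, 0, -0.001, 0]
```

>>> send_rows --pt "70 9.7 -42.8 0 0 0 0" --pt "70 9.7 -42.8 0 0 0 0" --pt "70 9.7 -42.8 0 0 0 0" --pt "70 9.7 -42.8 0 0 0 0" --pt "70 9.7 -42.8 0 0 0 0" --pt "70 9.7 -42.8 0 0 0 0" --pt "70 9.7 -42.8 0 0 0 0" --pt "70 9.7 -42.8 0 0 0 0" --pt "70 9.7 -42.8 0 0 0 0" --pt "70 9.7 -42.8 0 0 0 0" --pt "70 9.7 -42.8 0 0 0 0"

```text
time_s: 25.1
tool_pos: [0.5899, -0.3709, 0.3425]
tool_rot: [-180.0, -0.6, -174.9]
force: [0.1, 0.2, 0.8]
grip_width: 0.0698
```

>>> send_rows --pt "70 0 0 0 0 0 0" --pt "70 0 0 0 0 0 0" --pt "70 0 0 0 0 0 0"

```text
time_s: 25.4
tool_pos: [0.5914, -0.3679, 0.3419]
tool_rot: [180.0, -0.6, -174.8]
force: [-0.4, -0.2, 0.6]
grip_width: 0.0699
```

```bash
python3 - <<'E'
from h import *
o=st(); k=env.get_calibration('wrist'); im=env.read_camera('wrist')[:,:,::-1]; cv2.imwrite('pics/w8.png',im)
for x in env.regions_of('wrist','carton')[:1]: print(x['confidence'],x['rect'])
I=lambda q:np.array(q)
A=[grid(ortho(im,k,I,.39,.65,-.44,-.30,z,3),.39,-.44,3) for z in(.062,.004)]
A=[cv2.resize(a,None,fx=.75,fy=.75,interpolation=cv2.INTER_AREA) for a in A]
cv2.imwrite('pics/o8.png',np.hstack(A)); print(np.hstack(A).shape)
E
```

```text
25.4 [ 0.5914 -0.3679  0.3419] [ 179.98   -0.63 -174.78] [-0.4 -0.2  0.6] 0.0699240377033043
0.8 [278.0, 42.4, 360.9, 224.2]
(585, 630, 3)
```

View pics/o8.png

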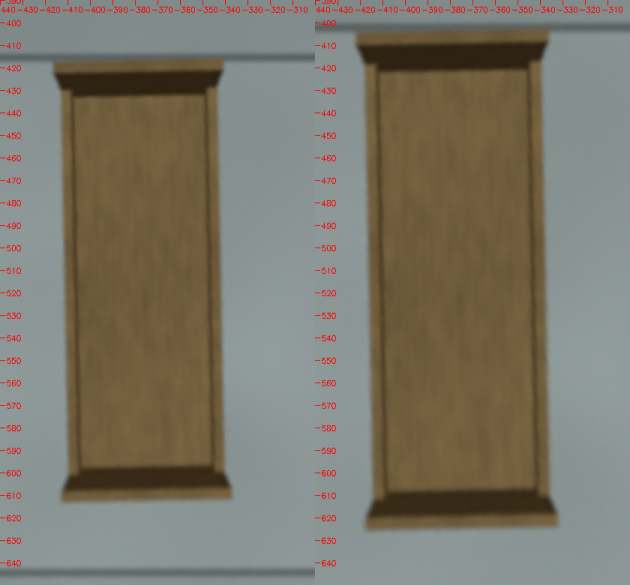

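```bash
cat >> h.py <<'E'
CT=(.515,-.3767,np.radians(1.0))
def K(u,z): return np.array([CT[0]+u*np.cos(CT[2]),CT[1]+u*np.sin(CT[2]),z])
E
python3 - <<'E'
from h import *
e=rows([(W((-.0663,.0587,.30)),down(183.5),11)],70)
e=rows([(W((-.0663,.0587,.083)),down(183.5),6)],70,e)
E
```

```text
1 [70, -4.0, 47.9, 3.8, 0, -0.001, 0.003]
2 [70, -3.8, 47.9, 3.7, 0, -0.001, 0.003]
3 [70, -3.7, 47.9, 3.8, 0, -0.001, 0.003]
4 [70, -3.6, 47.9, 3.8, 0, -0.001, 0.002]
5 [70, -3.4, 47.9, 3.8, 0, -0.001, 0.003]
6 [70, -3.3, 48.0, 3.8, 0, -0.001, 0.003]
7 [70, -3.1, 47.9, 3.8, 0, -0.001, 0.003]
8 [70, -3.0, 48.0, 3.8, 0, -0.001, 0.003]
9 [70, -2.9, 47.9, 3.7, 0, -0.001, 0.003]
10 [70, -2.7, 48.0, 3.8, 0, -0.001, 0.002]
11 [70, -2.6, 48.0, 3.8, 0, -0.001, 0.003]
1 [70, 0, 0, 36.2, 0, 0, 0]
2 [70, 0, 0, 36.1, 0, 0, 0]
3 [70, 0, 0, 36.2, 0, 0, 0]
4 [70, 0, 0, 36.2, 0, 0, 0]
5 [70, 0, 0, 36.2, 0, 0, 0]
6 [70, 0, 0, 36.1, 0, 0, 0]
```

>>> send_rows --pt "70 -4 48 0 0 0 0.003" --pt "70 -3.8 48 0 0 0 0.003" --pt "70 -3.7 48 0 0 0 0.003" --pt "70 -3.6 48 0 0 0 0.003" --pt "70 -3.4 48 0 0 0 0.003" --pt "70 -3.3 48 0 0 0 0.003" --pt "70 -3.1 48 8 0 0 0.003" --pt "70 -3 48 8 0 0 0.003" --pt "70 -2.9 48 8 0 0 0.003" --pt "70 -2.7 48 9 0 0 0.003" --pt "70 -2.6 48 9 0 0 0.003"

```text
time_s: 26.6
tool_pos: [0.5863, 0.1632, 0.2989]
tool_rot: [-180.0, -0.6, -176.6]
force: [0.3, 0.2, -0.0]
grip_width: 0.0702
```

>>> send_rows --pt "70 0 0 30 0 0 0" --pt "70 0 0 40 0 0 0" --pt "70 0 0 40 0 0 0" --pt "70 0 0 40 0 0 0" --pt "70 0 0 0 0 0 0" --pt "70 0 0 0 0 0 0" --pt "70 0 0 0 0 0 0"

```text
time_s: 27.3
tool_pos: [0.5871, 0.1604, 0.1516]
tool_rot: [180.0, -0.4, -176.7]
force: [0.8, 0.1, 0.3]
grip_width: 0.07
```

```bash
python3 - <<'E'
from h import *
o=st(); k=env.get_calibration('wrist'); im=pic('wrist','w9')
e=rows([(W((-.0663,.0587,.083)),down(183.5),3)],70)
for x,y,z in[(-.0663,.0587,.122),(-.1156,.0592,.122)]: print(proj('wrist',W((x,y,z)),k))
for x in env.regions_of('wrist','kit_a'): print(round(x['confidence'],2),np.round(x['rect']))
E
```

```text
27.3 [0.5871 0.1604 0.1516] [ 180.     -0.44 -176.72] [0.8 0.1 0.3] 0.06997517209632162
1 [70, 0.1, 0.3, 22.9, 0, -0.002, -0.001]
2 [70, 0, 0.2, 22.9, 0, -0.003, -0.002]
3 [70, 0.2, 0.3, 22.9, 0, -0.002, -0.001]
[319.44663263 279.11503111]
[317.56556413 188.70640398]
0.83 [267. 224. 370. 321.]
0.68 [ 36. 151. 196. 228.]
0.6 [265. 146. 372. 228.]
```

View pics/w9.png

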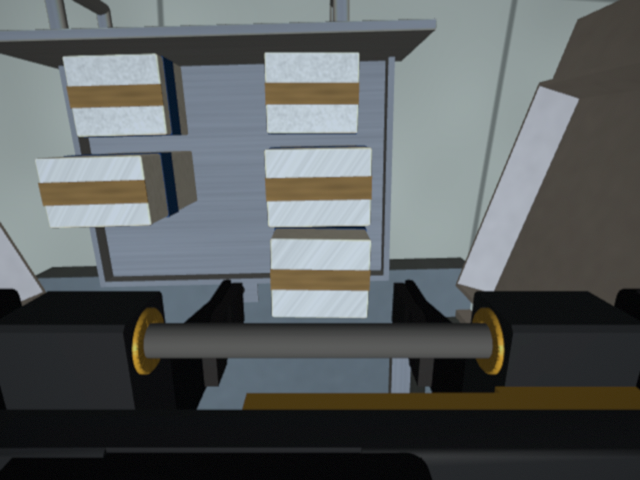

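>>> send_rows --pt "70 0 0 23 0 -0.002 0" --pt "70 0 0 23 0 -0.002 0" --pt "70 0 0 22 0 -0.002 0" --pt "70 0 0 0 0 0 0" --pt "50 0 0 0 0 0 0" --pt "40 0 0 0 0 0 0" --pt "40 0 0 0 0 0 0" --pt "40 0 0 0 0 0 0" --pt "40 0 0 0 0 0 0" --grip_force 20

```text
time_s: 28.3
tool_pos: [0.5861, 0.1601, 0.0825]
tool_rot: [180.0, -0.2, -176.8]
force: [-0.6, 1.0, 6.2]
grip_width: 0.0539
```

>>> send_rows --pt "40 0 0 -5 0 0 0" --pt "40 0 0 -20 0 0 0" --pt "40 0 0 -35 0 0 0" --pt "40 0 0 -45 0 0 0" --pt "40 0 0 -45 0 0 0" --pt "40 0 0 -45 0 0 0" --pt "40 0 0 -20 0 0 0" --pt "40 0 0 0 0 0 0"

```text
time_s: 29.1
tool_pos: [0.5876, 0.1597, 0.2993]
tool_rot: [180.0, -0.0, -176.8]
force: [-0.3, -0.4, -2.0]
grip_width: 0.0541
```

```bash
python3 - <<'E'
from h import *
o=st()
e=rows([(K(-.066,.30),down(181),12)],40)
e=rows([(K(-.066,.05),down(181),6)],40,e)
E
```

```text
29.1 [0.5876 0.1597 0.2993] [ 179.99   -0.   -176.78] [-0.3 -0.4 -2. ] 0.05408326520196573
1 [40, 14.0, -44.1, -0.1, 0, 0, 0.003]
2 [40, 14.0, -44.1, 0, 0, 0, 0.003]
3 [40, 13.7, -44.2, -0.1, 0, 0, 0.004]
4 [40, 13.6, -44.2, -0.1, 0, 0, 0.003]
5 [40, 13.5, -44.2, 0, 0, 0, 0.003]
6 [40, 13.3, -44.3, -0.1, 0, 0, 0.003]
7 [40, 13.2, -44.4, -0.1, 0, 0, 0.004]
8 [40, 13.1, -44.4, 0, 0, 0, 0.003]
9 [40, 12.8, -44.4, -0.1, 0, 0, 0.003]
10 [40, 12.8, -44.5, -0.1, 0, 0, 0.003]
11 [40, 12.6, -44.5, 0, 0, 0, 0.003]
12 [40, 12.5, -44.5, -0.1, 0, 0, 0.004]
1 [40, 0, 0, 41.7, 0, 0, 0]
2 [40, 0, 0, 41.6, 0, 0, 0]
3 [40, 0, 0, 41.7, 0, 0, 0]
4 [40, 0, 0, 41.7, 0, 0, 0]
5 [40, 0, -0.1, 41.6, 0, 0, 0]
6 [40, 0, 0, 41.7, 0, 0, 0]
```

>>> send_rows --pt "40 7 -22 0 0 0 0.003" --pt "40 14 -44 0 0 0 0.003" --pt "40 13.7 -44.2 0 0 0 0.004" --pt "40 13.6 -44.2 0 0 0 0.003" --pt "40 13.5 -44.2 0 0 0 0.003" --pt "40 13.3 -44.3 0 0 0 0.003" --pt "40 13.2 -44.4 0 0 0 0.004" --pt "40 13.1 -44.4 0 0 0 0.003" --pt "40 12.8 -44.4 0 0 0 0.003" --pt "40 12.8 -44.5 0 0 0 0.003" --pt "40 12.6 -44.5 0 0 0 0.003" --pt "40 12.5 -44.5 0 0 0 0.004"

```text
time_s: 30.3
tool_pos: [0.4508, -0.3569, 0.2945]
tool_rot: [180.0, -0.6, -179.1]
force: [0.9, 0.3, -2.3]
grip_width: 0.054
```

>>> send_rows --pt "40 7 -22 20 0 0 0" --pt "40 0 0 40 0 0 0" --pt "40 0 0 40 0 0 0" --pt "40 0 0 40 0 0 0" --pt "40 0 0 20 0 0 0" --pt "40 0 0 0 0 0 0" --pt "40 0 0 0 0 0 0" --pt "40 0 0 0 0 0 0"

```text
time_s: 31.1
tool_pos: [0.4461, -0.3785, 0.1384]
tool_rot: [-179.8, -0.3, -179.0]
force: [-0.5, 0.3, -1.6]
grip_width: 0.0537
```

```bash
python3 - <<'E'
from h import *
o=st(); k=env.get_calibration('wrist'); im=pic('wrist','w10')
e=rows([(K(-.066,.0445),down(181),5)],40)
for u in(-.093,.093): print(proj('wrist',K(u,.062),k))
E
```

```text
31.1 [ 0.4461 -0.3785  0.1384] [-179.85   -0.27 -179.03] [-0.5  0.3 -1.6] 0.05366195073414675
1 [40, -0.6, 0.2, 18.8, -0.001, -0.001, 0]
2 [40, -0.6, 0.1, 18.9, 0, -0.001, 0]
3 [40, -0.5, 0.2, 18.8, -0.001, 0, 0]
4 [40, -0.6, 0.2, 18.8, 0, -0.001, 0]
5 [40, -0.5, 0.1, 18.9, -0.001, -0.001, 0]
[319.55778312 218.67842565]
[319.14870756 451.61282679]
```

View pics/w10.png

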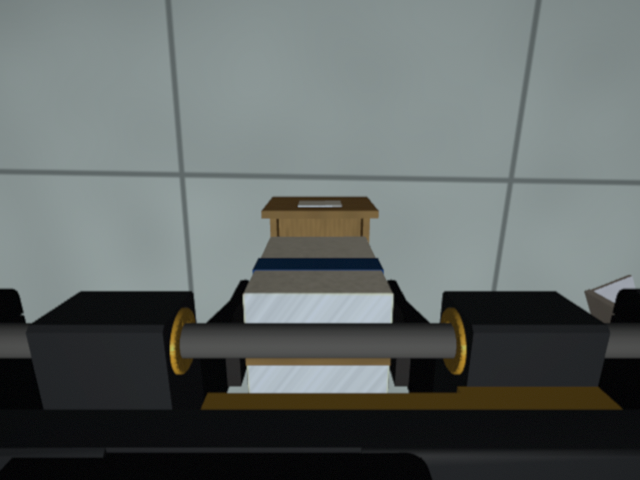

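>>> send_rows --pt "40 -1.5 0 30 0 -0.002 0" --pt "40 -1.3 0.5 30 0 -0.002 0" --pt "40 0 0 22 0 0 0" --pt "40 0 0 6 0 0 0" --pt "40 0 0 3 0 0 0" --pt "40 0 0 0 0 0 0" --pt "40 0 0 0 0 0 0"

```text
time_s: 31.85
tool_pos: [0.4493, -0.3782, 0.0479]
tool_rot: [-179.8, 0.0, -179.0]
force: [0.3, 0.5, -2.0]
grip_width: 0.0539
```

>>> send_rows --pt "40 0 0 2 0 0 0" --pt "40 0 0 2 0 0 0" --pt "40 0 0 0 0 0 0" --pt "40 0 0 0 0 0 0"

```text
time_s: 32.25
tool_pos: [0.4493, -0.3781, 0.0445]
tool_rot: [-179.9, 0.0, -179.0]
force: [-1.6, 1.1, 8.0]
grip_width: 0.0536
```

>>> send_rows --pt "66 0 0 0 0 0 0" --pt "66 0 0 0 0 0 0" --pt "66 0 0 -10 0 0 0" --pt "66 0 0 -40 0 0 0" --pt "66 0 0 -45 0 0 0" --pt "66 0 0 -45 0 0 0" --pt "66 0 0 -45 0 0 0" --pt "66 0 0 -45 0 0 0" --pt "66 0 0 -20 0 0 0" --pt "66 0 0 0 0 0 0"

```text
time_s: 33.25
tool_pos: [0.45, -0.3784, 0.297]
tool_rot: [-179.7, 0.3, -179.0]
force: [1.5, 0.3, 0.0]
grip_width: 0.0658
```

```bash
python3 - <<'E'
from h import *
o=st()
e=rows([(W((-.1156,.0592,.295)),down(185.1),12)],70)
E
```

```text
33.25 [ 0.45   -0.3784  0.297 ] [-179.68    0.25 -179.02] [1.5 0.3 0. ] 0.06575216681316003
1 [70, -8.0, 44.5, -0.1, 0, 0, -0.006]
2 [70, -8.4, 44.5, 0, -0.001, 0.001, -0.006]
3 [70, -8.5, 44.4, 0, 0, 0, -0.006]
4 [70, -8.9, 44.3, 0, -0.001, 0, -0.006]
5 [70, -9.1, 44.3, 0, 0, 0.001, -0.006]
6 [70, -9.4, 44.3, 0, -0.001, 0, -0.006]
7 [70, -9.6, 44.2, 0.1, 0, 0, -0.006]
8 [70, -9.9, 44.1, 0, -0.001, 0.001, -0.006]
9 [70, -10.2, 44.0, 0.1, 0, 0, -0.006]
10 [70, -10.4, 44.1, 0.1, -0.001, 0.001, -0.006]
11 [70, -10.7, 43.9, 0.2, 0, 0, -0.006]
12 [70, -11.0, 43.9, 0.1, -0.001, 0, -0.006]
```

>>> send_rows --pt "70 -8 44.5 0 0 0 -0.006" --pt "70 -8.4 44.5 0 0 0 -0.006" --pt "70 -8.5 44.4 0 0 0 -0.006" --pt "70 -8.9 44.3 0 0 0 -0.006" --pt "70 -9.1 44.3 0 0 0 -0.006" --pt "70 -9.4 44.3 0 0 0 -0.006" --pt "70 -9.6 44.2 0 0 0 -0.006" --pt "70 -9.9 44.1 0 0 0 -0.006" --pt "70 -10.2 44 0 0 0 -0.006" --pt "70 -10.4 44.1 0 0 0 -0.006" --pt "70 -10.7 43.9 0 0 0 -0.006" --pt "70 -11 43.9 0 0 0 -0.006"

```text
time_s: 34.45
tool_pos: [0.5355, 0.1602, 0.2903]
tool_rot: [-179.9, -0.2, -174.9]
force: [0.4, 0.1, 0.1]
grip_width: 0.0705
```

>>> send_rows --pt "70 0 0 30 0 0 0" --pt "70 0 0 40 0 0 0" --pt "70 0 0 40 0 0 0" --pt "70 0 0 35 0 0 0" --pt "70 0 0 0 0 0 0" --pt "70 0 0 0 0 0 0" --pt "70 0 0 0 0 0 0"

```text
time_s: 35.15
tool_pos: [0.5371, 0.1589, 0.1484]
tool_rot: [-180.0, 0.1, -174.9]
force: [-0.2, 0.3, 0.5]
grip_width: 0.0698
```

```bash
python3 - <<'E'
from h import *
o=st(); k=env.get_calibration('wrist'); im=pic('wrist','w11')
e=rows([(W((-.1156,.0592,.083)),down(185.1),3)],70)
print(proj('wrist',W((-.1156,.0592,.122)),k),proj('wrist',W((-.1356,.0592,.122)),k),proj('wrist',W((-.0956,.0592,.122)),k))
for n in('kit_a','flat_d'):
  for x in env.regions_of('wrist',n): print(n,round(x['confidence'],2),np.round(x['rect']))
E
```

```text
35.15 [0.5371 0.1589 0.1484] [-1.7997e+02  6.0000e-02 -1.7488e+02] [-0.2  0.3  0.5] 0.06977074255734633
1 [70, 0, -0.6, 21.9, 0, 0.001, 0]
2 [70, 0.1, -0.6, 21.9, 0, 0, 0]
3 [70, 0, -0.6, 21.9, 0, 0.001, 0]
[315.09826945 281.93337106] [315.0691514  246.32598289] [315.12584506 315.65457054]
kit_a 0.73 [ 50. 216. 196. 297.]
kit_a 0.7 [  0.  73. 432. 324.]
kit_a 0.57 [266. 215. 367. 315.]
flat_d 0.91 [266. 140. 357. 218.]
flat_d 0.64 [ 72. 136. 191. 211.]
```

>>> send_rows --pt "70 0 -0.6 22 0 0 0" --pt "70 0 -0.6 22 0 0 0" --pt "70 0 0 21.5 0 0 0" --pt "70 0 0 0 0 0 0" --pt "50 0 0 0 0 0 0" --pt "40 0 0 0 0 0 0" --pt "40 0 0 0 0 0 0" --pt "40 0 0 0 0 0 0" --pt "40 0 0 0 0 0 0"

```text
time_s: 36.2
tool_pos: [0.5368, 0.1576, 0.0823]
tool_rot: [-180.0, 0.0, -174.9]
force: [-0.6, 0.0, 6.1]
grip_width: 0.0537
```

>>> send_rows --pt "40 0 0 -5 0 0 0" --pt "40 0 0 -20 0 0 0" --pt "40 0 0 -35 0 0 0" --pt "40 0 0 -45 0 0 0" --pt "40 0 0 -45 0 0 0" --pt "40 0 0 -45 0 0 0" --pt "40 0 0 -20 0 0 0" --pt "40 0 0 0 0 0 0"

```text
time_s: 37.0
tool_pos: [0.5376, 0.1579, 0.2992]
tool_rot: [180.0, 0.2, -174.9]
force: [-0.0, -0.1, -1.5]
grip_width: 0.054
```

```bash
python3 - <<'E'
from h import *
o=st()
e=rows([(K(-.019,.30),down(181),13)],40)
E
```

```text
37.0 [0.5376 0.1579 0.2992] [ 179.99    0.21 -174.88] [-0.  -0.1 -1.5] 0.05401983430955654
1 [40, 6.9, -40.7, -0.1, 0, 0, 0.006]
2 [40, 6.6, -40.7, -0.1, 0, 0.001, 0.005]
3 [40, 6.4, -40.8, -0.1, 0, 0, 0.006]
4 [40, 6.1, -40.8, -0.1, 0, 0, 0.005]
5 [40, 6.0, -40.9, 0, 0, 0, 0.006]
6 [40, 5.7, -40.8, -0.1, 0, 0.001, 0.005]
7 [40, 5.5, -40.9, -0.1, 0, 0, 0.006]
8 [40, 5.3, -41.0, -0.1, 0, 0, 0.005]
9 [40, 5.0, -40.9, -0.1, 0, 0.001, 0.006]
10 [40, 4.8, -41.0, 0, 0, 0, 0.005]
11 [40, 4.7, -41.0, -0.1, 0, 0, 0.006]
12 [40, 4.3, -41.1, -0.1, 0, 0, 0.005]
13 [40, 4.2, -41.0, -0.1, 0, 0.001, 0.006]
```

>>> send_rows --pt "40 3.5 -20.5 0 0 0 0.006" --pt "40 6.6 -41 0 0 0 0.005" --pt "40 6.4 -41 0 0 0 0.006" --pt "40 6.1 -41 0 0 0 0.005" --pt "40 6 -41 0 0 0 0.006" --pt "40 5.7 -41 0 0 0 0.005" --pt "40 5.5 -41 0 0 0 0.006" --pt "40 5.3 -41 0 0 0 0.005" --pt "40 5 -41 0 0 0 0.006" --pt "40 4.8 -41 0 0 0 0.005" --pt "40 4.7 -41 0 0 0 0.006" --pt "40 4.3 -41 0 0 0 0.005"

```text
time_s: 38.2
tool_pos: [0.4971, -0.3188, 0.2937]
tool_rot: [180.0, -0.4, -178.7]
force: [1.8, 0.2, -2.8]
grip_width: 0.0542
```

>>> send_rows --pt "40 4.2 -40 10 0 0 0.006" --pt "40 3.5 -20 30 0 0 0" --pt "40 0 0 40 0 0 0" --pt "40 0 0 40 0 0 0" --pt "40 0 0 40 0 0 0" --pt "40 0 0 0 0 0 0" --pt "40 0 0 0 0 0 0" --pt "40 0 0 0 0 0 0"

```text
time_s: 39.0
tool_pos: [0.4933, -0.3785, 0.1386]
tool_rot: [-179.8, 0.0, -179.0]
force: [0.5, -0.3, -1.4]
grip_width: 0.0537
```

```bash
python3 - <<'E'
from h import *
o=st(); e=rows([(K(-.019,.0443),down(181),5)],40)
E
```

```text
39.0 [ 0.4933 -0.3785  0.1386] [-179.81    0.   -179.03] [ 0.5 -0.3 -1.4] 0.053720501481965915
1 [40, -0.5, 0.3, 18.9, -0.001, 0, 0]
2 [40, -0.6, 0.4, 18.8, 0, 0, 0]
3 [40, -0.5, 0.3, 18.9, -0.001, 0, 0]
4 [40, -0.6, 0.3, 18.8, -0.001, 0, 0]
5 [40, -0.5, 0.3, 18.9, 0, 0, -0.001]
```

>>> send_rows --pt "40 -2.7 1.5 0 0 0 0" --pt "40 0 0 0 0 0 0" --pt "40 0 0 25 0 0 0" --pt "40 0 0 30 0 0 0" --pt "40 0 0 27 0 0 0" --pt "40 0 0 6 0 0 0" --pt "40 0 0 0 0 0 0" --pt "40 0 0 3 0 0 0" --pt "40 0 0 2 0 0 0" --pt "40 0 0 0 0 0 0" --pt "40 0 0 0 0 0 0"

```text
time_s: 40.1
tool_pos: [0.4958, -0.3763, 0.0445]
tool_rot: [-179.9, -0.0, -179.0]
force: [0.3, 0.1, 0.1]
grip_width: 0.0537
```

>>> send_rows --pt "40 0 0 1 0 0 0" --pt "40 0 0 0 0 0 0" --pt "66 0 0 0 0 0 0" --pt "66 0 0 0 0 0 0" --pt "66 0 0 -10 0 0 0" --pt "66 0 0 -40 0 0 0" --pt "66 0 0 -45 0 0 0" --pt "66 0 0 -45 0 0 0" --pt "66 0 0 -45 0 0 0" --pt "66 0 0 -45 0 0 0" --pt "66 0 0 -20 0 0 0" --pt "66 0 0 0 0 0 0"

```text
time_s: 41.3
tool_pos: [0.4971, -0.377, 0.2977]
tool_rot: [-179.7, 0.3, -179.0]
force: [-0.3, -1.4, -0.0]
grip_width: 0.0661
```

```bash
python3 - <<'E'
from h import *
o=st()
e=rows([(W((-.1174,-.0554,.295)),down(185.1),10)],70)
E
```

```text
41.3 [ 0.4971 -0.377   0.2977] [-179.67    0.27 -179.01] [-0.3 -1.4 -0. ] 0.06608341331536048
1 [70, -5.6, 41.9, 0.1, -0.001, 0, -0.007]
2 [70, -5.9, 41.9, 0, 0, 0.001, -0.007]
3 [70, -6.2, 41.8, 0.1, -0.001, 0, -0.008]
4 [70, -6.5, 41.7, 0.2, 0, 0.001, -0.007]
5 [70, -6.8, 41.8, 0.1, -0.001, 0, -0.007]
6 [70, -7.1, 41.6, 0.2, -0.001, 0.001, -0.007]
7 [70, -7.4, 41.6, 0.2, 0, 0, -0.007]
8 [70, -7.7, 41.6, 0.2, -0.001, 0.001, -0.007]
9 [70, -7.9, 41.5, 0.2, 0, 0, -0.008]
10 [70, -8.3, 41.5, 0.2, -0.001, 0.001, -0.007]
```

>>> send_rows --pt "70 -5.6 42 0 0 0 -0.007" --pt "70 -5.9 42 0 0 0 -0.007" --pt "70 -6.2 42 0 0 0 -0.008" --pt "70 -6.5 41.7 0 0 0 -0.007" --pt "70 -6.8 41.8 0 0 0 -0.007" --pt "70 -7.1 41.6 0 0 0 -0.007" --pt "70 -7.4 41.6 0 0 0 -0.007" --pt "70 -7.7 41.6 0 0 0 -0.007" --pt "70 -7.9 41.5 0 0 0 -0.008" --pt "70 -8.3 41.5 0 0 0 -0.007"

```text
time_s: 42.3
tool_pos: [0.5438, 0.0463, 0.2911]
tool_rot: [-179.9, -0.2, -174.9]
force: [0.5, 0.4, 0.4]
grip_width: 0.0698
```

>>> send_rows --pt "70 0 0 30 0 0 0" --pt "70 0 0 40 0 0 0" --pt "70 0 0 40 0 0 0" --pt "70 0 0 35 0 0 0" --pt "70 0 0 0 0 0 0" --pt "70 0 0 0 0 0 0" --pt "70 0 0 0 0 0 0"

```text
time_s: 43.0
tool_pos: [0.5455, 0.0447, 0.1491]
tool_rot: [-179.9, 0.1, -174.9]
force: [-0.0, 1.1, 0.4]
grip_width: 0.0701
```

```bash
python3 - <<'E'
from h import *
o=st(); k=env.get_calibration('wrist'); im=pic('wrist','w12')
e=rows([(W((-.1174,-.0554,.083)),down(185.1),3)],70)
print(proj('wrist',W((-.1174,-.0554,.122)),k),proj('wrist',W((-.1354,-.0554,.122)),k),proj('wrist',W((-.0994,-.0554,.122)),k))
for n in('kit_a','flat_d'):
  for x in env.regions_of('wrist',n): print(n,round(x['confidence'],2),np.round(x['rect']))
E
```

```text
43.0 [0.5455 0.0447 0.1491] [-1.7993e+02  7.0000e-02 -1.7488e+02] [-0.   1.1  0.4] 0.07013487366487112
1 [70, 0.1, -0.6, 22.1, 0, 0.001, 0]
2 [70, 0, -0.5, 22.1, -0.001, 0, 0]
3 [70, 0, -0.6, 22.1, 0, 0.001, 0]
[314.99907324 281.5028697 ] [314.97097062 249.63071546] [315.02583604 311.85550104]
kit_a 0.66 [262. 217. 365. 312.]
flat_d 0.76 [433. 144. 550. 221.]
```

```bash
python3 - <<'E'
from h import *
k=env.get_calibration('wrist'); im=pic('wrist','w13')
print(proj('wrist',W((-.1674,-.0567,.082)),k))
for n in('flat_e','flat_d','tray'):
  for x in env.regions_of('wrist',n): print(n,round(x['confidence'],2),np.round(x['rect']))
im=pic('side','d2')
for n in('flat_d','kit_a'):
  for x in env.regions_of('side',n): r=x['rect']; print(n,round(x['confidence'],2),np.round(r), atz('side',(r[0]+r[2])/2,(r[1]+r[3])/2,.08))
print([proj('side',W((a,b,.082))) for a,b in((-.1674,-.0567),(-.1656,.0569))])
g=cv2.imread('pics/w13.png').astype(int); print(g[100:240:6,300].mean(1).astype(int))
E
```

```text
[313.26280912 179.92588723]
flat_e 0.69 [435. 144. 552. 220.]
flat_e 0.56 [267. 141. 358. 213.]
flat_e 0.22 [200.  78. 640. 325.]
flat_d 0.69 [435. 144. 552. 220.]
flat_d 0.56 [267. 141. 358. 213.]
flat_d 0.22 [200.  78. 640. 325.]
tray 0.65 [202.  75. 640. 325.]
tray 0.45 [  0. 106. 178. 324.]
flat_d 0.6 [370. 206. 391. 229.] [0.49426859 0.15723933 0.08      ]
kit_a 0.67 [216. 129. 241. 161.] [ 0.46354326 -0.35685615  0.08      ]
kit_a 0.62 [328. 206. 348. 230.] [0.54685143 0.04552578 0.08      ]
kit_a 0.58 [208. 143. 232. 171.] [ 0.51072467 -0.36110501  0.08      ]
kit_a 0.56 [317. 193. 405. 257.] [0.53958755 0.11447833 0.08      ]
[array([342.48256367, 202.08951827]), array([379.44297228, 214.36332212])]
[ 96  95  97  98  99  99 127 138 186 188 193 190  87  92  89 187 192 192
 196 175  87  89  31  72]
```

Flat is still in place; pick kit_a.

>>> send_rows --pt "70 0 -0.6 22 0 0 0" --pt "70 0 -0.6 22 0 0 0" --pt "70 0 -0.3 22 0 0 0" --pt "70 0 0 0 0 0 0" --pt "50 0 0 0 0 0 0" --pt "40 0 0 0 0 0 0" --pt "40 0 0 0 0 0 0" --pt "40 0 0 0 0 0 0" --pt "40 0 0 0 0 0 0"

```text
time_s: 44.4
tool_pos: [0.5451, 0.0431, 0.0823]
tool_rot: [-179.9, 0.0, -174.9]
force: [-0.7, 0.3, 5.0]
grip_width: 0.0537
```

>>> send_rows --pt "40 0 0 -5 0 0 0" --pt "40 0 0 -20 0 0 0" --pt "40 0 0 -35 0 0 0" --pt "40 0 0 -45 0 0 0" --pt "40 0 0 -45 0 0 0" --pt "40 0 0 -45 0 0 0" --pt "40 0 0 -20 0 0 0" --pt "40 0 0 0 0 0 0"

```text
time_s: 45.2
tool_pos: [0.546, 0.0434, 0.2995]
tool_rot: [-180.0, 0.2, -174.9]
force: [0.9, 0.4, -2.4]
grip_width: 0.0539
```

```bash
python3 - <<'E'
from h import *
o=st()
e=rows([(K(.023,.30),down(181),11)],40)
E
```

```text
45.2 [0.546  0.0434 0.2995] [-179.96    0.23 -174.88] [ 0.9  0.4 -2.4] 0.05392607654608812
1 [40, 4.1, -37.9, 0, 0, 0, 0.007]
2 [40, 3.9, -38.0, -0.1, 0, 0.001, 0.006]
3 [40, 3.6, -38.0, 0, 0, 0, 0.007]
4 [40, 3.4, -38.0, 0, 0, 0, 0.006]
5 [40, 3.2, -38.0, -0.1, 0, 0.001, 0.007]
6 [40, 2.8, -38.1, 0, 0, 0, 0.006]
7 [40, 2.7, -38.1, 0, 0, 0.001, 0.007]
8 [40, 2.4, -38.0, 0, 0, 0, 0.006]
9 [40, 2.1, -38.1, -0.1, 0, 0, 0.007]
10 [40, 1.9, -38.2, 0, -0.001, 0.001, 0.006]
11 [40, 1.7, -38.1, 0, 0, 0, 0.007]
```

>>> send_rows --pt "40 2 -19 0 0 0 0.007" --pt "40 3.9 -38 0 0 0 0.006" --pt "40 3.6 -38 0 0 0 0.007" --pt "40 3.4 -38 0 0 0 0.006" --pt "40 3.2 -38 0 0 0 0.007" --pt "40 2.8 -38 0 0 0 0.006" --pt "40 2.7 -38 0 0 0 0.007" --pt "40 2.4 -38 0 0 0 0.006" --pt "40 2.1 -38 0 0 0 0.007" --pt "40 1.9 -38 0 0 0 0.006" --pt "40 1 -38 0 0 0 0.007" --pt "40 0 -19 20 0 0 0"

```text
time_s: 46.4
tool_pos: [0.5349, -0.3822, 0.2761]
tool_rot: [-179.7, -0.2, -179.4]
force: [0.9, -0.0, -1.6]
grip_width: 0.0538
```

>>> send_rows --pt "40 0 0 40 0 0 0" --pt "40 0 0 40 0 0 0" --pt "40 0 0 40 0 0 0" --pt "40 0 0 18 0 0 0" --pt "40 0 0 0 0 0 0" --pt "40 0 0 0 0 0 0" --pt "40 0 0 0 0 0 0"

```text
time_s: 47.1
tool_pos: [0.5376, -0.3772, 0.1397]
tool_rot: [-179.8, -0.0, -179.0]
force: [1.1, 0.6, -0.5]
grip_width: 0.0541
```

```bash
python3 - <<'E'
from h import *
o=st(); e=rows([(K(.023,.0443),down(181),1)],40)
E
```

```text
47.1 [ 0.5376 -0.3772  0.1397] [-1.7984e+02 -5.0000e-02 -1.7904e+02] [ 1.1  0.6 -0.5] 0.054054211478242034
1 [40, -0.4, 1.1, 95.4, -0.003, -0.001, -0.001]
```

>>> send_rows --pt "40 -0.4 0.8 25 0 0 0" --pt "40 0 0 30 0 0 0" --pt "40 0 0 29 0 0 0" --pt "40 0 0 6 0 0 0" --pt "40 0 0 0 0 0 0" --pt "40 0 0 3 0 0 0" --pt "40 0 0 2 0 0 0" --pt "40 0 0 0.5 0 0 0" --pt "40 0 0 0 0 0 0" --pt "40 0 0 0 0 0 0"

```text
time_s: 48.1
tool_pos: [0.5385, -0.3759, 0.0444]
tool_rot: [-179.9, -0.0, -179.0]
force: [-0.2, -0.5, 3.9]
grip_width: 0.0544
```

>>> send_rows --pt "66 0 0 0 0 0 0" --pt "66 0 0 0 0 0 0" --pt "66 0 0 0 0 0 0" --pt "66 0 0 -10 0 0 0" --pt "66 0 0 -40 0 0 0" --pt "66 0 0 -45 0 0 0" --pt "66 0 0 -45 0 0 0" --pt "66 0 0 -45 0 0 0" --pt "66 0 0 -45 0 0 0" --pt "66 0 0 -20 0 0 0" --pt "66 0 0 0 0 0 0"

```text
time_s: 49.2
tool_pos: [0.5394, -0.3764, 0.2983]
tool_rot: [-179.7, 0.3, -179.0]
force: [0.5, -0.1, -0.4]
grip_width: 0.0659
```

```bash
python3 - <<'E'
from h import *
o=st()
e=rows([(W((-.06,0,.295)),down(185.1),11)],70)
E
```

```text
49.2 [ 0.5394 -0.3764  0.2983] [-179.67    0.27 -179.01] [ 0.5 -0.1 -0.4] 0.06593204136615485
1 [70, -6.1, 43.5, 0.1, -0.001, 0, -0.007]
2 [70, -6.4, 43.5, 0.1, 0, 0.001, -0.006]
3 [70, -6.6, 43.4, 0.1, -0.001, 0, -0.007]
4 [70, -6.9, 43.3, 0.2, 0, 0.001, -0.006]
5 [70, -7.2, 43.4, 0.1, -0.001, 0, -0.007]
6 [70, -7.5, 43.2, 0.2, 0, 0, -0.006]
7 [70, -7.8, 43.3, 0.2, -0.001, 0.001, -0.007]
8 [70, -8.1, 43.2, 0.3, 0, 0, -0.006]
9 [70, -8.3, 43.1, 0.2, -0.001, 0.001, -0.007]
10 [70, -8.6, 43.0, 0.3, 0, 0, -0.006]
11 [70, -8.9, 43.1, 0.2, -0.001, 0.001, -0.007]
```

>>> send_rows --pt "70 -6.1 43.5 0 0 0 -0.007" --pt "70 -6.4 43.5 0 0 0 -0.006" --pt "70 -6.6 43.4 0 0 0 -0.007" --pt "70 -6.9 43.3 0 0 0 -0.006" --pt "70 -7.2 43.4 0 0 0 -0.007" --pt "70 -7.5 43.2 0 0 0 -0.006" --pt "70 -7.8 43.3 0 0 0 -0.007" --pt "70 -8.1 43.2 0 0 0 -0.006" --pt "70 -8.3 43.1 0 0 0 -0.007" --pt "70 -8.6 43 0 0 0 -0.006" --pt "70 -8.9 43 0 0 0 -0.007" --pt "70 0 0 0 0 0 0"

```text
time_s: 50.4
tool_pos: [0.5953, 0.1139, 0.2902]
tool_rot: [179.8, -0.3, -174.2]
force: [0.3, 0.7, 0.1]
grip_width: 0.0701
```

>>> send_rows --pt "70 0 0 0 0 0 0" --pt "70 0 0 0 0 0 0"

```text
time_s: 50.6
tool_pos: [0.5965, 0.1027, 0.2916]
tool_rot: [-179.8, -0.2, -175.0]
force: [0.7, -0.4, -0.2]
grip_width: 0.0702
```

```bash
python3 - <<'E'
from h import *
o=st(); k=env.get_calibration('wrist'); im=env.read_camera('wrist')[:,:,::-1]; cv2.imwrite('pics/w14.png',im)
for n in('flat_d','kit_a'):
  for x in env.regions_of('wrist',n): print(n,round(x['confidence'],2),np.round(x['rect']))
cv2.imwrite('pics/o14.png',grid(ortho(im,k,W,-.20,-.02,-.11,.11,.082,3),-.2,-.11,3))
E
```

```text
50.6 [0.5965 0.1027 0.2916] [-179.85   -0.19 -175.  ] [ 0.7 -0.4 -0.2] 0.07023934336301545
flat_d 0.79 [227.  74. 290. 126.]
flat_d 0.64 [347.  79. 409. 129.]
```

View pics/o14.png

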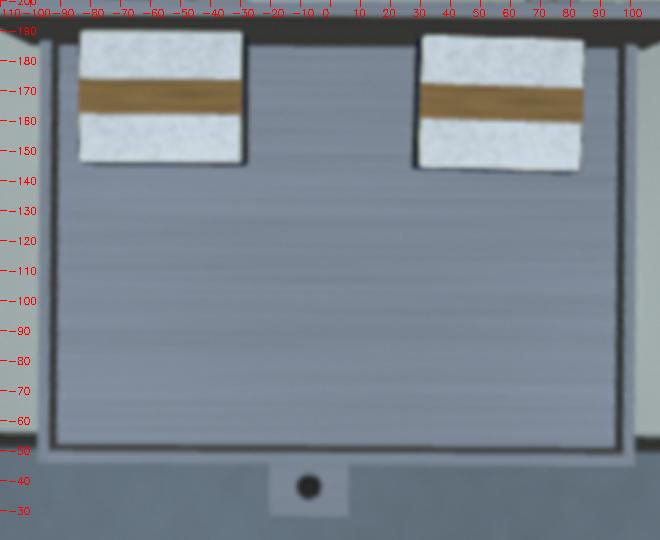

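```bash
python3 - <<'E'
from h import *
e=rows([(W((-.168,-.0563,.16)),down(185.1),4)],70)
e=rows([(W((-.168,-.0563,.064)),down(185.1),3)],70,e)
E
```

```text
1 [70, 26.6, -14.0, 33.1, 0, -0.001, -0.001]
2 [70, 26.6, -13.9, 33.2, -0.001, 0, 0]
3 [70, 26.6, -14.0, 33.0, 0, -0.001, -0.001]
4 [70, 26.7, -13.9, 33.1, -0.001, 0, 0]
1 [70, 0, 0, 32.0, 0, 0, 0]
2 [70, 0, 0, 32.0, 0, 0, 0]
3 [70, 0, 0, 32.0, 0, 0, 0]
```

>>> send_rows --pt "70 26.6 -14 33 0 0 0" --pt "70 26.6 -14 33 0 0 0" --pt "70 26.6 -14 33 0 0 0" --pt "70 26.6 -14 33 0 0 0" --pt "70 0 0 0 0 0 0" --pt "70 0 0 0 0 0 0"

```text
time_s: 51.35
tool_pos: [0.4946, 0.0378, 0.16]
tool_rot: [-179.9, -0.2, -175.0]
force: [0.9, 0.3, -0.2]
grip_width: 0.0701
```

```bash
python3 - <<'E'
from h import *
st(); e=rows([(W((-.168,-.0563,.064)),down(185.1),3)],70)
E
```

```text
51.35 [0.4946 0.0378 0.16  ] [-179.94   -0.18 -175.02] [ 0.9  0.3 -0.2] 0.07010229776593105
1 [70, -0.4, -0.1, 32.0, 0, -0.001, -0.001]
2 [70, -0.3, -0.1, 32.0, -0.001, -0.001, 0]
3 [70, -0.3, -0.2, 32.0, 0, -0.001, -0.001]
```

>>> send_rows --pt "70 -0.4 0 32 0 0 0" --pt "70 -0.3 0 32 0 0 0" --pt "70 -0.3 0 31 0 0 0" --pt "70 0 0 0 0 0 0" --pt "70 0 0 0 0 0 0" --pt "50 0 0 0 0 0 0" --pt "40 0 0 0 0 0 0" --pt "40 0 0 0 0 0 0" --pt "40 0 0 0 0 0 0" --pt "40 0 0 0 0 0 0"

```text
time_s: 52.35
tool_pos: [0.4976, 0.0391, 0.067]
tool_rot: [-179.9, 0.0, -174.9]
force: [0.7, -1.2, 6.7]
grip_width: 0.0537
```

>>> send_rows --pt "40 0 0 -5 0 0 0" --pt "40 0 0 -20 0 0 0" --pt "40 0 0 -35 0 0 0" --pt "40 0 0 -45 0 0 0" --pt "40 0 0 -45 0 0 0" --pt "40 0 0 -45 0 0 0" --pt "40 0 0 -35 0 0 0" --pt "40 0 0 0 0 0 0"

```text
time_s: 53.15
tool_pos: [0.4987, 0.0396, 0.301]
tool_rot: [-180.0, 0.4, -174.9]
force: [0.7, 0.1, -0.5]
grip_width: 0.0536
```

```bash
python3 - <<'E'
from h import *
o=st()
e=rows([(K(.067,.30),down(181),11)],40)
E
```

```text
53.15 [0.4987 0.0396 0.301 ] [-180.      0.36 -174.87] [ 0.7  0.1 -0.5] 0.0536378028781441
1 [40, -4.2, -38.3, 0.1, 0, 0.001, 0.007]
2 [40, -4.4, -38.2, 0.1, 0, 0, 0.006]
3 [40, -4.7, -38.2, 0.1, 0, 0.001, 0.007]
4 [40, -4.9, -38.2, 0.1, 0, 0, 0.006]
5 [40, -5.1, -38.1, 0.2, 0, 0.001, 0.007]
6 [40, -5.5, -38.1, 0.1, 0, 0, 0.006]
7 [40, -5.6, -38.1, 0.1, 0, 0.001, 0.007]
8 [40, -5.9, -38.0, 0, 0, 0.001, 0.006]
9 [40, -6.2, -38.0, 0.1, 0, 0, 0.007]
10 [40, -6.4, -38.0, 0.1, 0, 0.001, 0.006]
11 [40, -6.6, -37.9, 0.1, 0, 0, 0.007]
```

>>> send_rows --pt "40 -2.2 -19 0 0 0 0.007" --pt "40 -4.4 -38 0 0 0 0.006" --pt "40 -4.7 -38 0 0 0 0.007" --pt "40 -4.9 -38 0 0 0 0.006" --pt "40 -5.1 -38 0 0 0 0.007" --pt "40 -5.5 -38 0 0 0 0.006" --pt "40 -5.6 -38 0 0 0 0.007" --pt "40 -5.9 -38 0 0 0 0.006" --pt "40 -6.2 -38 0 0 0 0.007" --pt "40 -6.4 -38 0 0 0 0.006" --pt "40 -6.6 -38 0 0 0 0.007" --pt "40 -4.5 -19 20 0 0 0"

```text
time_s: 54.35
tool_pos: [0.5801, -0.3795, 0.2763]
tool_rot: [-179.7, -0.1, -179.2]
force: [0.0, -0.3, -2.8]
grip_width: 0.0537
```

>>> send_rows --pt "40 0 0 40 0 0 0" --pt "40 0 0 40 0 0 0" --pt "40 0 0 40 0 0 0" --pt "40 0 0 25 0 0 0" --pt "40 0 0 0 0 0 0" --pt "40 0 0 0 0 0 0" --pt "40 0 0 0 0 0 0"

```text
time_s: 55.05
tool_pos: [0.5815, -0.3758, 0.1329]
tool_rot: [-179.8, 0.0, -179.0]
force: [0.2, 0.4, -0.9]
grip_width: 0.0537
```

```bash
python3 - <<'E'
from h import *
o=st(); e=rows([(K(.069,.029),down(181),1)],40)
k=env.get_calibration('wrist'); im=pic('wrist','w15'); cv2.imwrite('pics/w15c.png',im[:,:,::-1])
E
```

```text
55.05 [ 0.5815 -0.3758  0.1329] [-1.7983e+02  1.0000e-02 -1.7901e+02] [ 0.2  0.4 -0.9] 0.05373764592216822
1 [40, -2.5, 0.6, 103.9, -0.003, 0, 0]
```

View pics/w15.png

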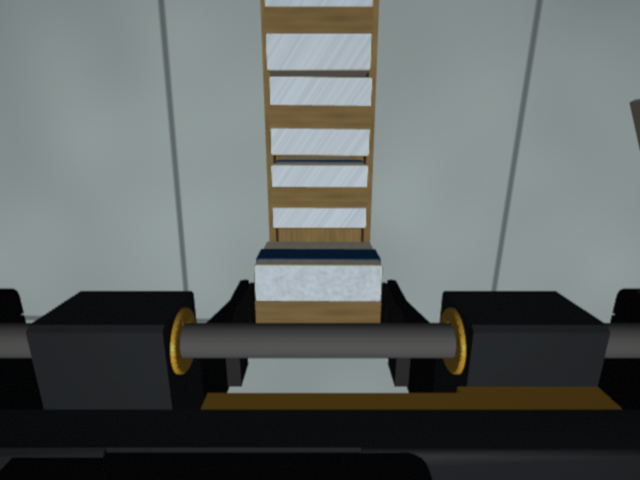

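>>> send_rows --pt "40 -2.5 0.5 0 0 0 0" --pt "40 0 0 0 0 0 0" --pt "40 0 0 30 0 0 0" --pt "40 0 0 30 0 0 0" --pt "40 0 0 32 0 0 0" --pt "40 0 0 6 0 0 0" --pt "40 0 0 0 0 0 0" --pt "40 0 0 2 0 0 0" --pt "40 0 0 2 0 0 0" --pt "40 0 0 1 0 0 0" --pt "40 0 0 0 0 0 0" --pt "40 0 0 0 0 0 0"

```text
time_s: 56.3
tool_pos: [0.5838, -0.3753, 0.0294]
tool_rot: [-179.9, 0.0, -179.0]
force: [-0.1, 0.6, 4.9]
grip_width: 0.0539
```

>>> send_rows --pt "64 0 0 0 0 0 0" --pt "64 0 0 0 0 0 0" --pt "64 0 0 0 0 0 0" --pt "64 0 0 -10 0 0 0" --pt "64 0 0 -40 0 0 0" --pt "64 0 0 -45 0 0 0" --pt "64 0 0 -45 0 0 0" --pt "64 0 0 -45 0 0 0" --pt "64 0 0 -45 0 0 0" --pt "64 0 0 -35 0 0 0" --pt "64 0 0 0 0 0 0"

```text
time_s: 57.4
tool_pos: [0.5851, -0.3763, 0.3006]
tool_rot: [-179.6, 0.4, -179.0]
force: [0.4, 0.5, 0.9]
grip_width: 0.0637
```

```bash
python3 - <<'E'
from h import *
o=st()
e=rows([(W((-.1656,.057,.295)),down(183.7),12)],70)
E
```

```text
57.4 [ 0.5851 -0.3763  0.3006] [-179.57    0.43 -179.01] [0.4 0.5 0.9] 0.0636903368088765
1 [70, 7.3, 44.0, 0.1, -0.001, 0.001, -0.004]
2 [70, 7.2, 44.1, 0.1, 0, 0, -0.004]
3 [70, 7.0, 44.1, 0.2, -0.001, 0.001, -0.004]
4 [70, 6.8, 44.1, 0.1, -0.001, 0, -0.004]
5 [70, 6.7, 44.2, 0.3, 0, 0.001, -0.004]
6 [70, 6.5, 44.1, 0.2, -0.001, 0.001, -0.004]
7 [70, 6.2, 44.2, 0.3, 0, 0, -0.004]
8 [70, 6.2, 44.3, 0.3, -0.001, 0.001, -0.004]
9 [70, 5.9, 44.2, 0.3, -0.001, 0, -0.004]
10 [70, 5.7, 44.3, 0.4, 0, 0.001, -0.003]
11 [70, 5.7, 44.3, 0.4, -0.001, 0.001, -0.004]
12 [70, 5.4, 44.3, 0.4, -0.001, 0, -0.004]
```

>>> send_rows --pt "70 7.3 44 0 0 0 -0.004" --pt "70 7.2 44 0 0 0 -0.004" --pt "70 7 44 0 0 0 -0.004" --pt "70 6.8 44 0 0 0 -0.004" --pt "70 6.7 44 0 0 0 -0.004" --pt "70 6.5 44 0 0 0 -0.004" --pt "70 6.2 44 0 0 0 -0.004" --pt "70 6.2 44 0 0 0 -0.004" --pt "70 5.9 44 0 0 0 -0.004" --pt "70 5.7 44 0 0 0 -0.004" --pt "70 5.7 44 0 0 0 -0.004" --pt "70 5.4 44 0 0 0 -0.004"

```text
time_s: 58.6
tool_pos: [0.4852, 0.1517, 0.2924]
tool_rot: [-179.9, -0.1, -176.3]
force: [0.5, 0.1, 0.4]
grip_width: 0.0698
```

>>> send_rows --pt "70 0 0 30 0 0 0" --pt "70 0 0 40 0 0 0" --pt "70 0 0 40 0 0 0" --pt "70 0 0 30 0 0 0" --pt "70 0 0 0 0 0 0" --pt "70 0 0 0 0 0 0" --pt "70 0 0 0 0 0 0"

```text
time_s: 59.3
tool_pos: [0.4872, 0.1505, 0.1546]
tool_rot: [-180.0, 0.1, -176.3]
force: [0.5, -0.4, 0.0]
grip_width: 0.0703
```

```bash
python3 - <<'E'
from h import *
o=st(); k=env.get_calibration('wrist'); im=pic('wrist','w16')
e=rows([(W((-.1656,.057,.064)),down(183.7),3)],70)
print(proj('wrist',W((-.1656,.057,.082)),k),proj('wrist',W((-.1436,.057,.082)),k),proj('wrist',W((-.1656,.084,.082)),k),proj('wrist',W((-.1656,.030,.082)),k))
for n in('flat_d',):
  for x in env.regions_of('wrist',n): print(n,round(x['confidence'],2),np.round(x['rect']))
E
```

```text
59.3 [0.4872 0.1505 0.1546] [-1.7999e+02  7.0000e-02 -1.7626e+02] [ 0.5 -0.4  0. ] 0.07031109792929585
1 [70, -0.1, 0, 30.2, 0, 0.001, 0]
2 [70, -0.1, 0, 30.2, 0, 0, 0]
3 [70, -0.2, 0, 30.2, 0, 0.001, 0.001]
[318.3054301  256.08414285] [319.03992094 287.18355143] [359.44775418 255.19883924] [277.22943179 256.96801926]
flat_d 0.65 [276. 232. 359. 290.]
```

>>> send_rows --pt "70 -1 0 30 0 0 0" --pt "70 -0.5 0 30 0 0 0" --pt "70 0 0 31 0 0 0" --pt "70 0 0 0 0 0 0" --pt "70 0 0 0 0 0 0"

```text
time_s: 59.9
tool_pos: [0.4878, 0.1502, 0.0625]
tool_rot: [-179.9, -0.1, -176.3]
force: [0.9, 0.5, 0.8]
grip_width: 0.0696
```

```bash
python3 - <<'E'
from h import *
o=st(); k=env.get_calibration('wrist'); im=pic('wrist','w17')
for n in('flat_d','tray'):
  for x in env.regions_of('wrist',n): print(n,round(x['confidence'],2),np.round(x['rect']))
for x in(-.1876,-.1656,-.1436): print(proj('wrist',W((x,.057,.082)),k))
g=cv2.imread('pics/w17.png').astype(int); print([(r,*g[r,300:306].mean(0).astype(int)) for r in range(180,325,5)])
E
```

```text
59.9 [0.4878 0.1502 0.0625] [-1.7993e+02 -8.0000e-02 -1.7625e+02] [0.9 0.5 0.8] 0.06960643158197978
flat_d 0.9 [252. 304. 384. 368.]
tray 0.97 [  0. 182. 509. 410.]
[317.93554761 273.6730774 ]
[319.11829427 322.79589543]
[320.21451625 368.32509858]
[(180, np.int64(163), np.int64(164), np.int64(152)), (185, np.int64(163), np.int64(164), np.int64(152)), (190, np.int64(163), np.int64(164), np.int64(152)), (195, np.int64(163), np.int64(164), np.int64(152)), (200, np.int64(164), np.int64(164), np.int64(152)), (205, np.int64(164), np.int64(164), np.int64(152)), (210, np.int64(164), np.int64(165), np.int64(153)), (215, np.int64(165), np.int64(165), np.int64(153)), (220, np.int64(165), np.int64(166), np.int64(154)), (225, np.int64(165), np.int64(166), np.int64(154)), (230, np.int64(164), np.int64(165), np.int64(153)), (235, np.int64(58), np.int64(60), np.int64(61)), (240, np.int64(59), np.int64(61), np.int64(61)), (245, np.int64(60), np.int64(62), np.int64(62)), (250, np.int64(59), np.int64(61), np.int64(61)), (255, np.int64(60), np.int64(62), np.int64(62)), (260, np.int64(60), np.int64(62), np.int64(62)), (265, np.int64(60), np.int64(62), np.int64(62)), (270, np.int64(59), np.int64(60), np.int64(60)), (275, np.int64(60), np.int64(61), np.int64(61)), (280, np.int64(59), np.int64(61), np.int64(61)), (285, np.int64(59), np.int64(61), np.int64(61)), (290, np.int64(66), np.int64(67), np.int64(67)), (295, np.int64(142), np.int64(128), np.int64(117)), (300, np.int64(144), np.int64(129), np.int64(118)), (305, np.int64(172), np.int64(167), np.int64(157)), (310, np.int64(131), np.int64(140), np.int64(144)), (315, np.int64(64), np.int64(99), np.int64(119)), (320, np.int64(67), np.int64(104), np.int64(125))]
```

>>> send_rows --pt "50 0 0 0 0 0 0" --pt "40 0 0 0 0 0 0" --pt "40 0 0 0 0 0 0" --pt "40 0 0 0 0 0 0" --pt "40 0 0 0 0 0 0" --pt "40 0 0 0 0 0 0"

```text
time_s: 60.65
tool_pos: [0.4875, 0.1503, 0.0619]
tool_rot: [-179.9, -0.1, -176.2]
force: [-2.0, -0.4, 5.5]
grip_width: 0.0539
```

>>> send_rows --pt "40 0 0 -5 0 0 0" --pt "40 0 0 -20 0 0 0" --pt "40 0 0 -35 0 0 0" --pt "40 0 0 -45 0 0 0" --pt "40 0 0 -45 0 0 0" --pt "40 0 0 -45 0 0 0" --pt "40 0 0 -40 0 0 0" --pt "40 0 0 0 0 0 0"

```text
time_s: 61.45
tool_pos: [0.4902, 0.1511, 0.3024]
tool_rot: [179.9, 0.4, -176.3]
force: [-0.6, -0.8, -0.9]
grip_width: 0.0542
```

```bash
python3 - <<'E'
from h import *
o=st()
e=rows([(K(.067,.30),down(181),13)],40)
E
```

```text
61.45 [0.4902 0.1511 0.3024] [ 179.89    0.43 -176.26] [-0.6 -0.8 -0.9] 0.05418988013552084
1 [40, -4.4, -40.9, 0.1, 0, 0.001, 0.004]
2 [40, -4.6, -40.8, 0.2, 0, 0, 0.003]
3 [40, -4.7, -40.9, 0.1, 0, 0.001, 0.004]
4 [40, -4.8, -40.8, 0.1, 0.001, 0, 0.004]
5 [40, -5.0, -40.8, 0.2, 0, 0.001, 0.003]
6 [40, -5.2, -40.8, 0.2, 0, 0, 0.004]
7 [40, -5.3, -40.8, 0.2, 0, 0.001, 0.004]
8 [40, -5.4, -40.8, 0.1, 0, 0.001, 0.003]
9 [40, -5.6, -40.7, 0.2, 0, 0, 0.004]
10 [40, -5.8, -40.7, 0.1, 0.001, 0.001, 0.004]
11 [40, -5.9, -40.7, 0.2, 0, 0, 0.003]
12 [40, -6.0, -40.7, 0.2, 0, 0.001, 0.004]
13 [40, -6.2, -40.6, 0.2, 0, 0.001, 0.004]
```

>>> send_rows --pt "40 -2.2 -20.5 0 0 0 0.004" --pt "40 -4.6 -41 0 0 0 0.004" --pt "40 -4.7 -41 0 0 0 0.004" --pt "40 -4.8 -41 0 0 0 0.004" --pt "40 -5 -41 0 0 0 0.004" --pt "40 -5.2 -41 0 0 0 0.004" --pt "40 -5.3 -41 0 0 0 0.004" --pt "40 -5.4 -41 0 0 0 0.004" --pt "40 -5.6 -41 0 0 0 0.004" --pt "40 -5.8 -41 0 0 0 0.004" --pt "40 -5.9 -41 0 0 0 0.004" --pt "40 -6 -41 0 0 0 0.004"

```text
time_s: 62.65
tool_pos: [0.5678, -0.3194, 0.2953]
tool_rot: [-180.0, -0.2, -179.0]
force: [-0.3, -0.0, -0.3]
grip_width: 0.0538
```

>>> send_rows --pt "40 -6.2 -40 10 0 0 0" --pt "40 -2.2 -19 30 0 0 0" --pt "40 0 0 40 0 0 0" --pt "40 0 0 40 0 0 0" --pt "40 0 0 20 0 0 0" --pt "40 0 0 0 0 0 0" --pt "40 0 0 0 0 0 0" --pt "40 0 0 0 0 0 0"

```text
time_s: 63.45
tool_pos: [0.5779, -0.3779, 0.1587]
tool_rot: [-179.8, 0.0, -179.0]
force: [-0.4, 0.3, 0.3]
grip_width: 0.0537
```

```bash
python3 - <<'E'
from h import *
o=st(); e=rows([(K(.067,.064),down(181),1)],40)
k=env.get_calibration('wrist'); im=pic('wrist','w18')
im2=pic('side','d3')
for c,n in(('side','flat_d'),('side','carton'),('scene','flat_d')):
  if c=='scene': pic('scene','s3')
  for x in env.regions_of(c,n): r=x['rect'];print(c,n,round(x['confidence'],2),np.round(r),atz(c,(r[0]+r[2])/2,(r[1]+r[3])/2,.04)[:2])
E
```

```text
63.45 [ 0.5779 -0.3779  0.1587] [-179.82    0.   -179.  ] [-0.4  0.3  0.3] 0.05369410163483934
1 [40, -4.1, 2.6, 94.7, -0.003, 0, 0]
side flat_d 0.55 [197. 176. 223. 191.] [ 0.58779487 -0.36430472]
side flat_d 0.48 [186. 155. 208. 174.] [ 0.54732916 -0.43177637]
side carton 0.93 [190. 139. 244. 199.] [ 0.53392885 -0.36745823]
side carton 0.43 [407. 207. 457. 284.] [0.49752511 0.32557326]
scene flat_d 0.59 [466. 179. 487. 204.] [ 0.60734811 -0.45551455]
scene flat_d 0.47 [440. 205. 467. 220.] [ 0.5736063  -0.36206691]
```

>>> send_rows --pt "40 -4.1 2.4 0 0 0 0" --pt "40 0 0 0 0 0 0" --pt "40 0 0 30 0 0 0" --pt "40 0 0 35 0 0 0" --pt "40 0 0 20 0 0 0" --pt "40 0 0 4 0 0 0" --pt "40 0 0 0 0 0 0" --pt "40 0 0 2 0 0 0" --pt "40 0 0 2 0 0 0" --pt "40 0 0 0 0 0 0" --pt "40 0 0 0 0 0 0"

```text
time_s: 64.85
tool_pos: [0.5814, -0.375, 0.0646]
tool_rot: [-179.9, -0.1, -179.0]
force: [0.3, -0.3, -1.5]
grip_width: 0.0539
```

>>> send_rows --pt "40 0 0 1 0 0 0" --pt "40 0 0 0 0 0 0" --pt "40 0 0 1 0 0 0" --pt "40 0 0 0 0 0 0" --pt "40 0 0 0 0 0 0"

```text
time_s: 65.35
tool_pos: [0.5816, -0.3751, 0.064]
tool_rot: [-179.9, -0.0, -179.0]
force: [-2.7, 2.3, 9.5]
grip_width: 0.0536
```

Contact. Release and rise, then step back for a check view.

>>> send_rows --pt "66 0 0 0 0 0 0" --pt "66 0 0 0 0 0 0" --pt "66 0 0 0 0 0 0" --pt "66 0 0 -10 0 0 0" --pt "66 0 0 -40 0 0 0" --pt "66 0 0 -45 0 0 0" --pt "66 0 0 -45 0 0 0" --pt "66 0 0 -45 0 0 0" --pt "66 0 0 -45 0 0 0" --pt "66 -20 0 -20 0 0 0" --pt "66 0 0 0 0 0 0" --pt "66 0 0 0 0 0 0"

```text
time_s: 66.55
tool_pos: [0.6016, -0.3742, 0.3119]
tool_rot: [-179.9, -0.1, -179.0]
force: [0.0, 0.0, 0.7]
grip_width: 0.0659
```

```bash
python3 - <<'E'
from h import *
o=st(); k=env.get_calibration('wrist'); w=env.read_camera('wrist')[:,:,::-1]; s=env.read_camera('scene')[:,:,::-1]
a=cv2.resize(w[0:330,170:470],(400,440)); b=cv2.resize(s[110:340,120:520],None,fx=1,fy=1)
d=env.read_camera('side')[:,:,::-1][110:340,160:520]
r=np.vstack([b,cv2.resize(d,(400,230))]); cv2.imwrite('pics/fin.png',np.hstack([cv2.resize(a,(400,460)),r]))
for n in['canister','reagent_bottle']:
    env.read_camera('side'); q=env.regions_of('side',n)[0]['rect']; print(n,np.round(q))
E
```

```text
66.55 [ 0.6016 -0.3742  0.3119] [-1.7989e+02 -1.4000e-01 -1.7899e+02] [0.  0.  0.7] 0.06592550717939047Traceback (most recent call last):
  File "<stdin>", line 7, in <module>
IndexError: list index out of range
```

View pics/fin.png

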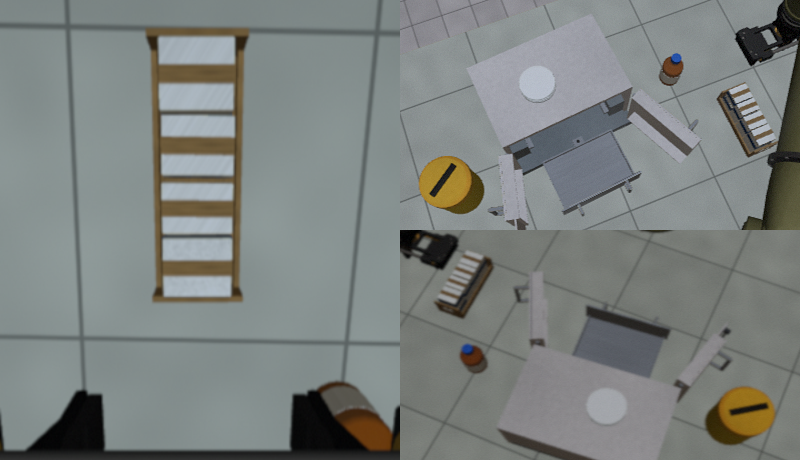

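```bash
python3 - <<'E'
from h import *
pic('side','d4'); a=cv2.imread('pics/d2.png',0); b=cv2.imread('pics/d4.png',0); c0=cv2.imread('pics/side0.png',0)
for q in [(-.193,-.09,.115),(-.193,.09,.115),(-.193,0,.115)]: print(proj('side',W(q)))
def sh(y0,y1,x0,x1,r=a):
    t=r[y0:y1,x0:x1]; m=cv2.matchTemplate(b[y0-6:y1+6,x0-6:x1+6],t,cv2.TM_CCOEFF_NORMED); _,v,_,l=cv2.minMaxLoc(m); return round(v,2),(l[0]-6,l[1]-6)
x,y=map(int,proj('side',W((-.193,.05,.115)))); print('panel',sh(y-12,y+14,x-22,x+30))
print('canister',sh(262,328,430,500,c0),'bottle',sh(222,256,208,241,c0),'dishes',sh(265,310,325,370,c0))
c=b[190:225,330:400]; im=cv2.imread('pics/d4.png')
E
```

```text
[334.74691635 186.36987796]
[394.6161314  205.08971076]
[364.47181153 195.66422176]
panel (0.52, (0, 4))
canister (1.0, (0, 0)) bottle (1.0, (0, 0)) dishes (0.99, (0, 0))
```

```bash
python3 - <<'E'
from h import *
b=cv2.GaussianBlur(cv2.imread('pics/d4.png',0),(3,3),0); s=cv2.imread('pics/w14.png',0)
k=env.get_calibration('side')
for y in(-.03,0,.03):
    print(y,[(x,int(b[tuple(np.round(proj('side',W((x/1000,y,.115)),k)).astype(int)[::-1])])) for x in range(-215,-165,4)])
# tray back rim/panel shift between scene s3-before-last-place and now
pic('scene','s4')
a=cv2.imread('pics/s4.png',0)
for y in(-.03,0,.03):
    print(y,[(x,int(a[tuple(np.round(proj('scene',W((x/1000,y,.115))).astype(float)).astype(int)[::-1])])) for x in range(-215,-165,4)])
E
```

```text
-0.03 [(-215, 114), (-211, 107), (-207, 105), (-203, 115), (-199, 118), (-195, 111), (-191, 89), (-187, 67), (-183, 38), (-179, 36), (-175, 37), (-171, 37), (-167, 36)]
0 [(-215, 115), (-211, 112), (-207, 107), (-203, 107), (-199, 114), (-195, 111), (-191, 93), (-187, 71), (-183, 38), (-179, 36), (-175, 37), (-171, 36), (-167, 37)]
0.03 [(-215, 115), (-211, 114), (-207, 106), (-203, 103), (-199, 106), (-195, 106), (-191, 90), (-187, 50), (-183, 38), (-179, 36), (-175, 36), (-171, 37), (-167, 38)]
-0.03 [(-215, 150), (-211, 150), (-207, 148), (-203, 129), (-199, 58), (-195, 73), (-191, 135), (-187, 106), (-183, 119), (-179, 119), (-175, 118), (-171, 117), (-167, 116)]
0 [(-215, 145), (-211, 145), (-207, 146), (-203, 94), (-199, 65), (-195, 77), (-191, 121), (-187, 115), (-183, 120), (-179, 121), (-175, 117), (-171, 115), (-167, 115)]
0.03 [(-215, 144), (-211, 144), (-207, 146), (-203, 150), (-199, 68), (-195, 69), (-191, 118), (-187, 119), (-183, 117), (-179, 119), (-175, 117), (-171, 114), (-167, 117)]
```

```bash
python3 -c "
from cell import env
print(env.sign_off())"
```

```text
the job is handed in; nothing more can be done
None
```

The cabinet is cleared as you asked, and I handed the job in at about 67 s of the 210 s allowed.

- **Doors and bolt:** I opened the right-hand door to about 108°. Then I pulled the flush bolt up its full 20 mm to the stop and opened the left-hand leaf to about 108°.
- **Tray:** I drew it out until it hit its stop. The arm measured about 195 mm of travel.
- **Boxes:** All five were there. The carton row holds kit_c, kit_b, kit_a and then one flat box, with the other flat box stacked on it. Each box was lowered until the arm felt contact before I let go.

**Last checks**
- The final wrist, scene and side pictures show both doors wide open, the tray empty and out, and every box in one row inside the carton. These views are mostly from above, so I saw no lean, but they are not a side-on check of uprightness.
- Template matching found no movement of the canister, the bottle or the dishes.
- One check on the tray was inconclusive: an image match on its front panel scored only 0.52, because the arm covered it in the earlier picture. Reading the panel's edge in the side and scene cameras instead put it where a fully drawn tray should be, to within a few millimetres.
- One network call for the canister in the side view returned nothing, so for that I relied on the template match.

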